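Reload and close the steriliser's filter unit

TASK

Slide the filter unit's cover all the way open, put every filter cartridge from the bench into the bay and slide the cover fully shut over them. Then take the long socket extension from its stand, fit it on the nut at the bottom of the tower's deep bore, turn the nut clockwise until it is fully tight at its stop, and put the extension back upright, fully down in its stand. Do not shift the bottle, the beaker or the dish.

Things in the scene. Friction and masses are not known exactly. Their poses are not given: they have to be found in the camera images.
- unit: filter unit fixed to the bench, 130 mm (its x) by 500 mm (its y), origin under the bay's middle at bench height, x away from the robot (yaw within 0.15 rad), z up. From -y to +y: aluminium tower with a bore, open-topped bay, solid housing 50 mm high from y = 100 to 280 mm, over which the cover slides out
- bay (a point): centre of the bay's inner floor, 10 mm above the bench, axes as the unit's. The bay is 110 mm (x) by 170 mm (y) inside; its wall tops are 50 mm above the bench
- bore (a point): centre of the bore's mouth on top of the tower, axes as the unit's. The tower is 90 x 90 mm, 120 mm high, centred at y = -175 mm of the unit; the round bore is 44 mm wide and 95 mm deep with the nut at its bottom
- cover (a joint): slide of the flat cover along the unit's +y, m: 0 = fully shut over the bay, 0.18 = fully open; it drags with about 1.5 N and stays where it is left. The cover is 126 x 190 x 5 mm, its top 55.5 mm above the bench
- cover_grip (a point): middle of the top edge of the cover's upright grip rib, 81.5 mm above the bench; the rib is 12 mm thick along the unit's y, 60 mm long along its x, stands 26 mm up from the cover and lies 50 mm to +y of the cover's middle
- nut (a joint): turn of the nut, rad: grows as it turns clockwise seen from above (tightening); free travel ends at a hard stop at 2.6 = fully tight; it starts loose, between 0.1 and 0.9, and turns with about 0.08 N m of friction, staying where it is left
- nut_top (a point): centre of the nut's top, 43 mm above the bench; x axis points square to one of its flats and turns with it, z up. Hexagon nut 20 mm across flats, 14 mm high, with a tapered stud end 4 mm high above it (20 mm to 14 mm wide)
- extension: long socket extension standing upright, 165 mm, 250 g. Origin at the centre of the socket's mouth (lower end), z up along it, x square to a socket flat. Hexagon socket 22 mm across flats, 15 mm deep, 30 mm outside; shaft 12 mm; square head 22 x 22 mm from 131 to 165 mm up, faces square to x and y. Fully on the nut, its origin is 15 mm below nut_top. It stands by itself on the nut
- stand: fixed grey stand for the extension, 75 x 75 x 50 mm, origin under its centre at bench height; round hole 42 mm wide, 40 mm deep in its top
- stand_floor (a point): centre of the floor of the stand's hole, 10 mm above the bench
- cartridge1: round filter cartridge, white with grey bands, 34 mm across and 26 mm high, 50 g, standing on the bench; origin at the centre of its underside, z up. Two to four of the four are present
- cartridge2: round filter cartridge, white with grey bands, 34 mm across and 26 mm high, 50 g, standing on the bench; origin at the centre of its underside, z up. Two to four of the four are present
- cartridge3: round filter cartridge, white with grey bands, 34 mm across and 26 mm high, 50 g, standing on the bench; origin at the centre of its underside, z up. Two to four of the four are present
- cartridge4: round filter cartridge, white with grey bands, 34 mm across and 26 mm high, 50 g, standing on the bench; origin at the centre of its underside, z up. Two to four of the four are present
- bottle: detergent bottle, 60 mm wide, 110 mm high, not part of the job; origin at the centre of its underside
- beaker: grey open beaker, 70 mm wide, 90 mm high, not part of the job; origin at the centre of its underside
- dish: empty steel dish 90 x 90 x 22 mm, not part of the job; origin at the centre of its underside

How it is judged:
By the outcome, as a careful person would: the job done as asked, in the order asked, and still so for the second after the job is handed in, with the robot touching nothing.
Of cartridge1, cartridge2, cartridge3, cartridge4 only 2 to 4 are there at a start; the rules pass over those that are not, and their reading is None.
At some moment in a run one of cartridge1, cartridge2, cartridge3, cartridge4 may be knocked a few centimetres aside while the robot is not near it.
It also fails if it takes over 210 s, if anything falls off the work surface, if the arm or the gripper's body presses on something with over 40 N, if the wrist force passes 120 N, or if a joint passes its speed limit or range.

ROBOT

A 6-joint arm with a two-finger parallel gripper is mounted at the origin on the work surface. World frame = base frame: x ahead of the robot, y to its left, z up, the work surface at z = 0. Lengths are in m, angles in rad, forces in N, time in s.
With the tool pointing down it reaches from about 0.375 to 0.925 m from the base axis. Payload 5.7 kg.
Tool frame: the origin (TCP) lies at the very end of the fingers, on their centre line; the grasp point (between the pads) lies 19 mm behind it; z points along the fingers, y is the direction in which the jaws open and shut (so a half turn about z gives the same grasp; the last joint's range is limited). The gripper opens to 88 mm and grips with 3 to 60 N. Pads are 20 mm wide; open, the fingers measure 115 mm over their backs; the gripper's body (75 mm by 178 mm) begins 61 mm behind the grasp point.
Start: joints at [0.986, 0.359, 1.51, -0, 1.272, -0.115], TCP at [0.272, 0.535, 0.223] pointing down, gripper open.
Joint ranges: [-2.97, 2.97], [-1.01, 2.36], [0.21, 2.38], [-0.96, 4.11], [0.2, 2.71], [-2.98, 2.98]. Speed limits (rad/s): [2.39, 2.39, 3.14, 3.14, 3.14, 3.14].

INTERFACE

Orientations are given as a rotation vector (axis times angle).
In Python, from workcell import arm gives the robot as it stands.
- The arm moves only by the shell command python3 -m jog 'ROWS' [FORCE]. ROWS is JSON, a list of rows, each a list of 5 numbers: the shift along the tool's x, y, z in m, then the turn about the tool's z in rad, then the opening, from 0 (shut) to 1 (fully open). In form: [[x, y, z, roll, fingers], ...]. A call has 1 to 8 rows; each row shifts and turns the commanded pose from where the row before left it, along the tool's axes as they then stand; what a row does not reach is not made up. A row lasts 1/10 s, in which the tool goes at most 50 mm and 8.59 degrees, less where a joint would pass 70% of its speed; a pose out of reach is approached as far as the arm can. A call is refused whole if a number of a shift passes 0.05 or a number of a turn 0.15, either way. A call with a gripper value outside its range is refused whole. The fingers move at their own pace and stop on an object; FORCE is the grip in N (left out, the last holds). Time passes only in rows, so rows that do not move let the fingers close. It gives the time, the measured TCP pose, the force and the opening at its end, in the units of the state.
- arm.get_state(): the state, without advancing time (a new reading comes with each control period).
- arm.grab_frame(name): name is "side" or "top" or "wrist"; returns a dict with "img" (420x560x3 uint8, red, green, blue), "z_map" (420x560 float32, m along the optical axis (not along the pixel's ray), 0 where there is no reading), "intrinsics" (3x3 intrinsics, pixels), "eye" and "orientation" of the camera in the world. Camera axes: x right, y up, looking along -z (the intrinsics and any distortion apply to the point x, -y, -z); pixel columns grow to the right and rows downward; lengths in m; the calibration is good to about 2 mm. The wrist camera is an equidistant fisheye: a pixel r from the principal point sees the ray r / f radians off the axis. A picture is of the moment at which its call begins.
- arm.close_job(): hands the job in, once; it reports no verdict.
The state is a dict: "t": time; "qpos": joint angles; "joint_velocities": joint speeds; "effort": joint torques, N m; "eef_pos": TCP position; "tcp_rot": TCP orientation; "contact_force": force on the tool from outside, world axes, zero at the start; "wrist_torque": the same for the moment, N m; "gripper_width": opening from 0.0 (shut) to 1.0 (fully open).
Only numpy, scipy, OpenCV 4.12 (cv2) and the standard library are available. Lean on these libraries where they do the work, as an engineer would, in place of code of your own. Each camera call takes 0.05 s, during which the arm holds its last target. There are 200 camera calls.

## Working session

There is one attempt and no reset: what is moved stays moved. The work goes in short steps, Python scripts to look and compute and a shell command to move; the robot and the scene stay as the last step left them, time stands still between calls to the robot, and variables do not carry over. Pictures are saved under pics/ and viewed, about 12 in all and at most 16, crops included, and the job is handed in when it is done.

```bash
ls; mkdir -p pics; cat > h.py <<'E'
import numpy as np, cv2
from scipy.spatial.transform import Rotation as R
from workcell import arm
def rot(o):
    o=np.array(o,float)
    if o.shape==(3,3): return o
    return R.from_rotvec(o).as_matrix() if o.size==3 else R.from_quat(o).as_matrix()
def grab(n,save=None):
    f=arm.grab_frame(n)
    if save: cv2.imwrite('pics/'+save+'.png',f['img'][:,:,::-1])
    return f
def cloud(f,fish=False):
    K=np.array(f['intrinsics']);d=f['z_map'];v,u=np.mgrid[:d.shape[0],:d.shape[1]]
    x=(u-K[0,2])/K[0,0];y=(v-K[1,2])/K[1,1]
    if fish:
        r=np.hypot(x,y)+1e-9;s=np.tan(np.minimum(r,1.5))/r;x=x*s;y=y*s
    P=np.stack([x*d,-y*d,-d],-1)
    W=P@rot(f['orientation']).T+np.array(f['eye'])
    W[d<=0]=np.nan
    return W
E
python3 - <<'E'
from h import *
s=arm.get_state();print(s)
for n in['top','side','wrist']:
    f=grab(n,n+'0');print(n,f['intrinsics'],f['eye'],f['orientation'],[k for k in f])
    np.savez('pics/'+n+'0.npz',W=cloud(f,n=='wrist'),img=f['img'])
E
```

```text
pics
{'t': 0.0, 'qpos': array([ 9.85899224e-01,  3.59494304e-01,  1.51144072e+00, -8.91663767e-06,
        1.27250352e+00, -1.15111895e-01]), 'joint_velocities': array([-0.00191955, -0.00202068,  0.00081074,  0.0008338 , -0.00038005,
        0.00027736]), 'effort': array([-6.82270602e-04, -5.15390432e+01, -2.70722991e+01,  6.72989921e-02,
        3.51326389e-02, -1.74004313e-04]), 'eef_pos': array([0.27124334, 0.53440273, 0.22181282]), 'tcp_rot': array([-7.31019946e-01, -3.05471447e+00,  2.72776710e-03]), 'contact_force': array([-0.48782784,  0.02306309, -0.23385791]), 'wrist_torque': array([0.03987409, 0.01150346, 0.01501224]), 'gripper_width': 0.9984507091062541}
top [[495.47484699   0.         281.13701574]
 [  0.         495.47484699 207.36303658]
 [  0.           0.           1.        ]] [3.56986681e-01 1.25014021e-03 1.49407622e+00] [ 0.1079281  -0.11915081 -1.55414359] ['img', 'z_map', 'intrinsics', 'eye', 'orientation']
side [[400.15297276   0.         285.67396328]
 [  0.         400.15297276 208.29201258]
 [  0.           0.           1.        ]] [ 0.03952187 -0.6819572   0.58590782] [ 1.03649278 -0.34198997 -0.55457145] ['img', 'z_map', 'intrinsics', 'eye', 'orientation']
wrist [[325.1922621    0.         282.08131623]
 [  0.         325.1922621  213.73485627]
 [  0.           0.           1.        ]] [0.19499422 0.57290974 0.38346557] [-0.28008629 -0.1706194   1.09185327] ['img', 'z_map', 'intrinsics', 'eye', 'orientation']
```

View pics/top0.png

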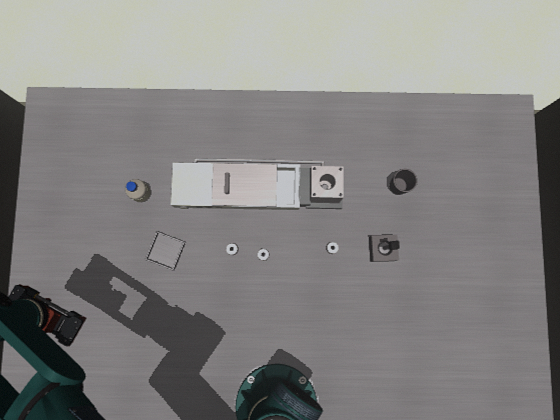

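View pics/side0.png

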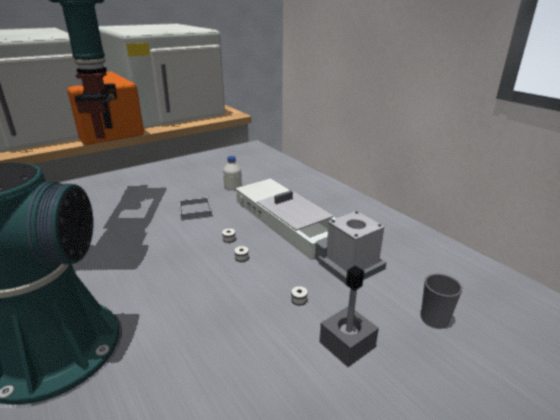

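The top view shows the unit at (172–344, 163–208) with the cover partly open and its rib at (227,183). There are three cartridges, at (232,249), (263,254) and (333,247). The stand and extension are at (384,248), the dish at (166,250), the bottle at (137,190) and the beaker at (402,182).

```bash
python3 - <<'E'
from h import *
D=np.load('pics/top0.npz');W=D['W']
def roi(u0,u1,v0,v1,z0,z1):
    P=W[v0:v1,u0:u1].reshape(-1,3);return P[(P[:,2]>z0)&(P[:,2]<z1)]
def rect(P):
    r=cv2.minAreaRect((P[:,:2]*1000).astype(np.float32));return np.round(r[0],1),np.round(r[1],1),round(r[2],1),len(P),P[:,2].mean().round(4)
print('table z',np.nanmedian(W[300:340,330:480,2]))
for n,b in dict(c1=(220,244,238,260,.018,.035),c2=(252,275,243,266,.018,.035),c3=(322,345,237,258,.018,.035),stand=(362,408,228,270,.04,.06),head=(370,410,228,270,.14,.2),tower=(300,350,155,215,.11,.13),cover=(165,300,155,215,.0525,.06),housing=(165,215,155,215,.045,.0525),rib=(215,240,165,200,.07,.09),dish=(140,190,225,275,.012,.03),bottle=(120,155,170,205,.05,.15),beaker=(383,420,165,200,.08,.1)).items():
    print(n,*rect(roi(*b)))
E
```

```text
table z 0.0012776468549776654
c1 [445.5 136.4] [31.6 33.4] 50.7 110 0.0264
c2 [430.   43.8] [32.7 29.8] 0.8 108 0.0268
c3 [ 453.4 -161.4] [33.2 32.8] 87.7 111 0.0269
stand [ 453.3 -311.9] [75.1 75.8] 2.5 494 0.0506
head [ 453.3 -311.7] [21.9 23. ] 5.2 92 0.1714
tower [ 633.6 -137.3] [88.5 91.4] 90.0 839 0.121
cover [633.7 128.2] [377.1 130.1] 89.7 2653 0.0559
housing [634.1 253.8] [128.4 130. ] 89.5 1207 0.0494
rib [633.4 151.3] [11.8 58.5] 89.7 90 0.0814
dish [438.6 335.1] [91.8 90.1] 70.2 220 0.0206
bottle [613.4 418.8] [57.1 58.6] 19.6 357 0.0833
beaker [ 646.6 -365.6] [67.  67.7] 45.1 138 0.0886
```

```bash
cat >> h.py <<'E'
def st(tx=None,ty=None,tz=None,ang=None):
    s=arm.get_state();M=rot(s['tcp_rot']);p=np.array(s['eef_pos'])
    a=np.degrees(np.arctan2(M[1,1],M[0,1]))
    print('t%.1f'%s['t'],'p',p.round(4),'yang',a.round(2),'tilt',np.degrees(np.arccos(-M[2,2])).round(2),'F',np.round(s['contact_force'],1),'T',np.round(s['wrist_torque'],2),'g',round(s['gripper_width'],3),'q6',s['qpos'][5].round(2))
    if tx is not None:print('tool delta',(M.T@(np.array([tx,ty,tz])-p)).round(4))
    if ang is not None:print('roll',np.radians((a-ang+90)%180-90).round(4))
E
python3 -m jog '[[0,0,0,-0.1175,1],[0,0,0,-0.1175,1],[0,0,0,-0.1175,1],[0,0,0,-0.1175,1],[-0.03,-0.032,0,0,1],[-0.03,-0.032,0,0,1],[-0.03,-0.032,0,0,1],[-0.03,-0.032,0,0,1]]' 20
python3 -m jog '[[-0.03,-0.032,0,0,1],[-0.03,-0.032,0,0,1],[-0.03,-0.032,0,0,1],[-0.03,-0.032,0,0,1],[-0.03,-0.032,0,0,1],[-0.03,-0.032,0,0,1],[-0.03,-0.032,0,0,1],[-0.03,-0.032,0,0,1]]'
python3 -c "from h import *;st(.6335,.1513,.12,90)"
```

```text
t: 0.95
eef_pos: [0.3923, 0.4057, 0.2224]
tcp_rot: [0.001, -3.141, 0.001]
contact_force: [0.6, 0.1, 0.5]
gripper_width: 1.002
t: 1.75
eef_pos: [0.6325, 0.1495, 0.2223]
tcp_rot: [0.0, -3.141, 0.0]
contact_force: [0.2, -0.3, -0.7]
gripper_width: 0.999
t1.8 p [0.6325 0.1495 0.2223] yang 90.0 tilt 0.03 F [ 0.2 -0.3 -0.7] T [ 0.05 -0.03  0.02] g 0.999 q6 -1.45
tool delta [-0.001   0.0018  0.1023]
roll 0.0001
```

```bash
python3 -m jog '[[-0.001,0.0018,0.04,0,1],[0,0,0.04,0,1],[0,0,0.04,0,1],[0,0,0.025,0,0.6],[0,0,0.016,0,0.5],[0,0,0,0,0],[0,0,0,0,0],[0,0,0,0,0]]' 25
python3 -m jog '[[0,0,0,0,0],[0,0,0,0,0],[0,0,0,0,0]]'
```

```text
t: 2.55
eef_pos: [0.6337, 0.153, 0.0629]
tcp_rot: [-0.0, 3.14, 0.0]
contact_force: [-0.1, 0.4, 1.1]
gripper_width: 0.586
t: 2.85
eef_pos: [0.6331, 0.1529, 0.0624]
tcp_rot: [-0.0, 3.14, 0.0]
contact_force: [0.4, -0.0, 0.3]
gripper_width: 0.313
```

```bash
python3 -c "from h import *;st(.6335,.268,.061,90)"
```

```text
t2.9 p [0.6331 0.1529 0.0624] yang 90.02 tilt 0.06 F [ 0.4 -0.   0.3] T [ 0.01 -0.02 -0.  ] g 0.313 q6 -1.44
tool delta [-0.0005  0.1151  0.0014]
roll 0.0003
```

```bash
python3 -m jog '[[0,0,0,0,0],[0,0,0,0,0],[0,0,0,0,0],[0,0,0,0,0],[0,0.015,0,0,0],[0,0.02,0,0,0],[0,0.02,0,0,0],[0,0.02,0,0,0]]'
python3 -m jog '[[0,0.02,0,0,0],[0,0.014,0,0,0],[0,0.002,0,0,0],[0,0.002,0,0,0],[0,0,0,0,0]]'
python3 -m jog '[[0,0.001,0,0,0],[0,0.001,0,0,0],[0,0.001,0,0,0],[0,0,0,0,0]]'
python3 -c "from h import *;st(.6335,.268,.061,90)"
```

```text
t: 3.65
eef_pos: [0.633, 0.2294, 0.0618]
tcp_rot: [-0.001, 3.141, -0.0]
contact_force: [2.1, -2.2, 1.4]
gripper_width: 0.134
t: 4.15
eef_pos: [0.6331, 0.2661, 0.0618]
tcp_rot: [-0.0, 3.141, 0.001]
contact_force: [3.0, 2.3, 1.5]
gripper_width: 0.135
t: 4.55
eef_pos: [0.6331, 0.2684, 0.0618]
tcp_rot: [0.0, 3.141, -0.0]
contact_force: [3.8, -1.2, 2.8]
gripper_width: 0.137
t4.5 p [0.6331 0.2684 0.0618] yang 89.99 tilt 0.04 F [ 3.8 -1.2  2.8] T [-0.18 -0.57 -0.11] g 0.137 q6 -1.27
tool delta [-0.0004 -0.0004  0.0008]
roll -0.0002
```

```bash
python3 -m jog '[[0,0.001,0,0,0],[0,0.001,0,0,0],[0,0,0,0,0]]'; python3 -m jog '[[0,0.001,0,0,0],[0,0.001,0,0,0],[0,0,0,0,0]]'
python3 -m jog '[[0,0.001,0,0,0],[0,0.001,0,0,0],[0,0,0,0,0]]'
```

```text
t: 4.85
eef_pos: [0.6331, 0.2696, 0.0618]
tcp_rot: [-0.001, 3.141, -0.003]
contact_force: [4.8, -5.4, 4.3]
gripper_width: 0.134
t: 5.15
eef_pos: [0.6331, 0.2697, 0.0618]
tcp_rot: [-0.001, 3.141, -0.008]
contact_force: [4.4, -11.4, 5.8]
gripper_width: 0.137
t: 5.45
eef_pos: [0.6331, 0.2697, 0.0618]
tcp_rot: [0.002, -3.141, 0.012]
contact_force: [3.6, -17.5, 6.8]
gripper_width: 0.138
```

```bash
python3 -m jog '[[0,-0.003,0,0,0],[0,-0.002,0,0,0.5],[0,0,0,0,0.5],[0,0,0,0,0.5],[0,0,0,0,0.5],[0,0,-0.03,0,0.5],[0,0,-0.04,0,0.6],[0,0,-0.04,0,0.6]]'
cat > look.py <<'E'
from h import *
import sys
f=grab('top',sys.argv[1]);W=cloud(f)
def rect(P):
    r=cv2.minAreaRect((P[:,:2]*1000).astype(np.float32));return np.round(r[0],1),np.round(r[1],1),round(r[2],1),len(P),P[:,2].mean().round(4)
z=np.nan_to_num(W[...,2])
m=((z>.018)&(z<.034)&(f['img'].mean(2)>90)).astype(np.uint8)
n,l,s,c=cv2.connectedComponentsWithStats(m)
for i in range(1,n):
    if 60<s[i,4]<200:print('blob',s[i,:4],*rect(W[l==i]))
m=(z>.07)&(z<.09)&(abs(W[...,0]-.633)<.04)&(W[...,1]>.05)&(W[...,1]<.3)
if m.sum()>10:print('rib',*rect(W[m]))
for nm,x,y,a,b in[('bottle',.613,.419,.05,.15),('beaker',.6466,-.3656,.08,.1),('dish',.4386,.335,.012,.03)]:
    m=(np.hypot(W[...,0]-x,W[...,1]-y)<.075)&(z>a)&(z<b)
    if m.sum()>5:print(nm,*rect(W[m]))
st()
E
python3 look.py top1
```

```text
t: 6.25
eef_pos: [0.6316, 0.27, 0.1719]
tcp_rot: [0.001, -3.139, 0.001]
contact_force: [0.4, 1.3, 0.2]
gripper_width: 0.596
blob [306 200  37   8] [ 581.4 -137.3] [ 21.4 110.1] 5.2 145 0.0227
blob [226 243  12  12] [446.1 137.2] [30.  33.3] 46.9 87 0.0266
blob [327 242  12  12] [ 453.3 -161.5] [32.6 33.4] 0.8 102 0.027
blob [258 249  11  12] [429.9  43.9] [32.5 29.6] 0.9 99 0.0269
bottle [615.9 403.8] [57.7 30.2] 8.5 196 0.0766
beaker [ 646.5 -363.6] [67.7 67.1] 24.6 141 0.0895
t6.3 p [0.6358 0.2715 0.1802] yang 90.05 tilt 0.53 F [1.3 0.8 3.8] T [ 0.02 -0.03  0.07] g 0.6 q6 -1.27
```

View pics/top1.png

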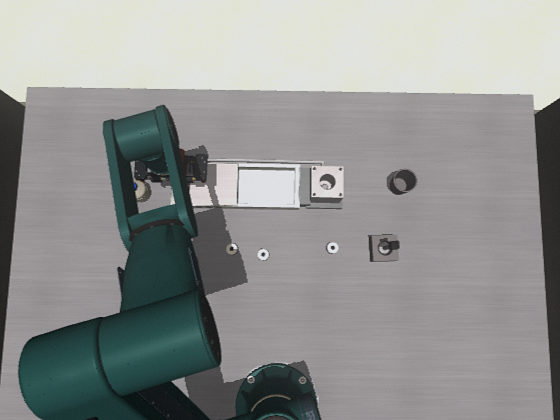

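The bay (237–300, 168–207) is open and empty, the three cartridges haven't moved, and there isn't a fourth.

```bash
python3 -m jog '[[0.03,-0.022,0,0,0.7],[0.03,-0.022,0,0,0.7],[0.03,-0.022,0,0,0.7],[0.03,-0.022,0,0,0.7],[0.03,-0.022,0,0,0.7],[0.03,-0.022,0.01,0,0.7],[0,0,0,0,0.7],[0,0,0,0,0.7]]'
python3 -c "from h import *;st(.446,.1368,.004,90)"
```

```text
t: 7.1
eef_pos: [0.4521, 0.1378, 0.1616]
tcp_rot: [-0.001, -3.141, -0.0]
contact_force: [0.6, -1.1, 0.7]
gripper_width: 0.701
t7.1 p [0.4521 0.1378 0.1616] yang 89.98 tilt 0.02 F [ 0.6 -1.1  0.7] T [ 0.09  0.01 -0.02] g 0.701 q6 -1.42
tool delta [ 0.0061 -0.001   0.1576]
roll -0.0004
```

```bash
python3 -m jog '[[0.006,-0.001,0.04,0,0.7],[0,0,0.04,0,0.7],[0,0,0.04,0,0.7],[0,0,0.025,0,0.7],[0,0,0.0125,0,0.7],[0,0,0,0,0.2],[0,0,0,0,0.2],[0,0,0,0,0.2]]' 15
python3 -m jog '[[0,0,0,0,0.2],[0,0,0,0,0.2],[0,0,0,0,0.2],[0,0,-0.03,0,0.2],[0,0,-0.04,0,0.2],[0,0,-0.03,0,0.2],[0,0,0,0,0.2]]'
python3 -c "from h import *;st(.6055,.078,.10,90)"
```

```text
t: 7.9
eef_pos: [0.4482, 0.1373, 0.0049]
tcp_rot: [-0.001, 3.139, 0.0]
contact_force: [0.1, -0.2, -0.8]
gripper_width: 0.465
t: 8.6
eef_pos: [0.4494, 0.1372, 0.1077]
tcp_rot: [-0.0, 3.134, 0.001]
contact_force: [1.2, 0.6, -1.1]
gripper_width: 0.383
t8.6 p [0.4494 0.1372 0.1077] yang 90.01 tilt 0.41 F [ 1.2  0.6 -1.1] T [0.04 0.   0.  ] g 0.383 q6 -1.42
tool delta [-0.156  -0.0592  0.0088]
roll 0.0002
```

```bash
python3 -m jog '[[-0.032,-0.012,0,0,0.2],[-0.032,-0.012,0,0,0.2],[-0.032,-0.012,0,0,0.2],[-0.032,-0.012,0,0,0.2],[-0.030,-0.011,0,0,0.2],[0,0,0,0,0.2],[0,0,0,0,0.2]]'
python3 -m jog '[[0,0,0.04,0,0.2],[0,0,0.03,0,0.2],[0,0,0.015,0,0.2],[0,0,0.004,0,0.2],[0,0,0,0,0.2]]'
python3 -c "from h import *;st(.6055,.078,.0145,90)"
```

```text
t: 9.3
eef_pos: [0.6038, 0.0775, 0.1026]
tcp_rot: [-0.001, -3.139, 0.0]
contact_force: [0.1, -0.5, 0.0]
gripper_width: 0.386
t: 9.8
eef_pos: [0.6028, 0.0783, 0.0149]
tcp_rot: [0.001, -3.139, 0.0]
contact_force: [-0.0, 0.2, 0.4]
gripper_width: 0.384
t9.8 p [0.6028 0.0783 0.0149] yang 90.04 tilt 0.16 F [-0.   0.2  0.4] T [0.01 0.   0.03] g 0.384 q6 -1.56
tool delta [-0.0027 -0.0003  0.0004]
roll 0.0007
```

Release, rise, look again, then move to c2.

```bash
python3 -m jog '[[0,0,0,0,0.5],[0,0,0,0,0.5],[0,0,-0.03,0,0.5],[0,0,-0.04,0,0.5],[0,0,-0.03,0,0.6],[0.02,-0.015,0,0,0.7],[0.03,-0.006,0,0,0.7],[0.03,-0.006,0,0,0.7]]'
python3 -m jog '[[0.03,-0.003,0,0,0.7],[0.03,-0.003,0,0,0.7],[0.03,-0.001,0,0,0.7],[0,0,0,0,0.7],[0,0,0,0,0.7]]'
python3 look.py top2;python3 -c "from h import *;st(.43,.0438,.004,90)"
```

```text
t: 10.6
eef_pos: [0.5245, 0.0505, 0.116]
tcp_rot: [-0.0, 3.14, -0.0]
contact_force: [0.9, -0.0, -0.2]
gripper_width: 0.702
t: 11.1
eef_pos: [0.435, 0.0438, 0.1158]
tcp_rot: [-0.0, 3.14, -0.0]
contact_force: [0.7, -0.1, 0.5]
gripper_width: 0.701
blob [306 200  37   8] [ 580.5 -137.1] [ 20.8 109.6] 5.8 139 0.022
blob [327 242  12  12] [ 453.7 -162. ] [32.2 33. ] 68.2 101 0.027
rib [634.4 266.9] [59.1 12.5] 1.8 99 0.081
bottle [614.7 418.3] [61.1 56.7] 45.7 361 0.0831
beaker [ 646.9 -364.9] [67.7 67.8] 22.6 140 0.0892
dish [438.5 334.6] [92.  89.9] 70.1 217 0.0206
t11.2 p [0.4361 0.0437 0.1158] yang 90.01 tilt 0.15 F [ 1.2 -0.6  1. ] T [ 0.04 -0.02 -0.04] g 0.703 q6 -1.63
t11.2 p [0.4361 0.0437 0.1158] yang 90.01 tilt 0.15 F [ 1.2 -0.6  1. ] T [ 0.04 -0.02 -0.04] g 0.703 q6 -1.63
tool delta [6.400e-03 1.000e-04 1.118e-01]
roll 0.0001
```

```bash
cat > wl.py <<'E'
from h import *
import sys
f=grab('wrist',sys.argv[1]);W=cloud(f,True);z=np.nan_to_num(W[...,2])
m=((z>.016)&(z<.036)).astype(np.uint8)
n,l,s,c=cv2.connectedComponentsWithStats(m)
for i in range(1,n):
    if s[i,4]>150:
        P=W[l==i];r=cv2.minAreaRect((P[:,:2]*1000).astype(np.float32))
        print(s[i],np.round(r[0],1),np.round(r[1],1),np.median(P[:,2]).round(4))
E
python3 wl.py w2
```

```text
[507 165  53 100 814] [438.4 335.8] [91.5 90.4] 0.0208
[ 264  190   42   42 1397] [430.6  45.6] [34.8 33.8] 0.0255
[  0 202  16  63 469] [ 455.1 -272.9] [68.2  5.2] 0.0234
[ 60 216  32  35 830] [ 453.3 -160. ] [35.  33.6] 0.0254
[200 369   9  33 153] [640.7 -45.5] [ 1.6 48.8] 0.0261
```

View pics/w2.png

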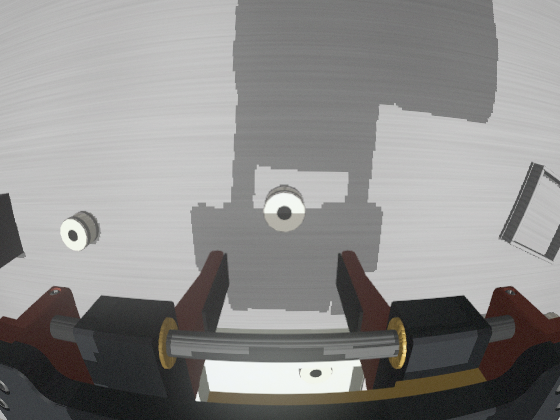

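The wrist view shows c2 still standing between the fingers at (284,211), c3 at (78,232), and the first cartridge in the bay at (315,373).

```bash
python3 -m jog '[[0.006,0.001,0.04,0,0.7],[0,0,0.04,0,0.7],[0,0,0.022,0,0.7],[0,0,0.01,0,0.7],[0,0,0,0,0.2],[0,0,0,0,0.2],[0,0,0,0,0.2],[0,0,0,0,0.2]]'
python3 -m jog '[[0,0,0,0,0.2],[0,0,0,0,0.2],[0,0,-0.03,0,0.2],[0,0,-0.04,0,0.2],[0,0,-0.03,0,0.2],[0,0,0,0,0.2],[0,0,0,0,0.2]]'
python3 -c "from h import *;st(.6615,.038,.104,90)"
```

```text
t: 12.0
eef_pos: [0.4298, 0.0448, 0.0042]
tcp_rot: [-0.0, 3.139, -0.0]
contact_force: [0.5, 0.5, 2.0]
gripper_width: 0.383
t: 12.7
eef_pos: [0.4291, 0.0448, 0.1037]
tcp_rot: [-0.0, 3.139, -0.0]
contact_force: [0.6, 0.2, -1.2]
gripper_width: 0.385
t12.7 p [0.4291 0.0448 0.1037] yang 90.01 tilt 0.12 F [ 0.6  0.2 -1.2] T [ 0.02  0.02 -0.05] g 0.385 q6 -1.63
tool delta [-2.324e-01 -6.800e-03  2.000e-04]
roll 0.0002
```

```bash
python3 -m jog '[[-0.033,-0.001,0,0,0.2],[-0.033,-0.001,0,0,0.2],[-0.033,-0.001,0,0,0.2],[-0.033,-0.001,0,0,0.2],[-0.033,-0.001,0,0,0.2],[-0.033,-0.001,0,0,0.2],[-0.033,-0.001,0,0,0.2],[0,0,0,0,0.2]]'
python3 -m jog '[[0,0,0.04,0,0.2],[0,0,0.03,0,0.2],[0,0,0.015,0,0.2],[0,0,0.0045,0,0.2],[0,0,0,0,0.2],[0,0,0,0,0.5],[0,0,0,0,0.5]]'
python3 -m jog '[[0,0,-0.03,0,0.5],[0,0,-0.04,0,0.5],[0,0,-0.03,0,0.6],[0.025,-0.025,0,0,0.7],[0.025,-0.025,0,0,0.7],[0.025,-0.025,0,0,0.7],[0.025,-0.025,0,0,0.7],[0.025,-0.025,0,0,0.7]]'
python3 -m jog '[[0.025,-0.025,0,0,0.7],[0.025,-0.025,0,0,0.7],[0.025,-0.025,0,0,0.7],[0,0,0,0,0.7],[0,0,0,0,0.7]]'
python3 wl.py w3; python3 -c "from h import *;st(.4535,-.161,.004,90)"
```

```text
t: 13.5
eef_pos: [0.6633, 0.0374, 0.1009]
tcp_rot: [0.0, 3.14, -0.0]
contact_force: [-0.5, 0.6, -0.3]
gripper_width: 0.387
t: 14.2
eef_pos: [0.6596, 0.0378, 0.0136]
tcp_rot: [-0.0, 3.141, -0.0]
contact_force: [0.7, -0.0, -0.4]
gripper_width: 0.49
t: 15.0
eef_pos: [0.5339, -0.0881, 0.114]
tcp_rot: [-0.001, 3.141, -0.001]
contact_force: [-0.2, -0.4, 0.5]
gripper_width: 0.703
t: 15.5
eef_pos: [0.4599, -0.1627, 0.1141]
tcp_rot: [0.003, 3.141, -0.0]
contact_force: [-0.2, 0.5, 0.4]
gripper_width: 0.7
[  75  166   89   90 1038] [ 434.4 -292.8] [105.7  53.2] 0.0263
[ 264  189   43   43 1416] [ 453.3 -160.3] [34.6 34.5] 0.0255
[529 295  31  15 262] [569.5 166.7] [ 3.5 59.4] 0.0253
[255 324  95  10 796] [ 577.3 -143. ] [93.7 10.4] 0.0196
t15.6 p [ 0.4605 -0.1623  0.114 ] yang 89.96 tilt 0.07 F [-0.5  0.4 -1. ] T [ 0.05 -0.02 -0.02] g 0.696 q6 -2.05
tool delta [0.0071 0.0013 0.11  ]
roll -0.0007
```

```bash
python3 -m jog '[[0.0065,0.0015,0.04,0,0.7],[0,0,0.04,0,0.7],[0,0,0.02,0,0.7],[0,0,0.01,0,0.7],[0,0,0,0,0.2],[0,0,0,0,0.2],[0,0,0,0,0.2],[0,0,0,0,0.2]]'
python3 -m jog '[[0,0,0,0,0.2],[0,0,0,0,0.2],[0,0,-0.03,0,0.2],[0,0,-0.04,0,0.2],[0,0,-0.03,0,0.2],[0,0,0,0,0.2],[0,0,0,0,0.2]]'
python3 -c "from h import *;st(.6055,.014,.104,90)"
```

```text
t: 16.35
eef_pos: [0.4542, -0.1611, 0.0047]
tcp_rot: [-0.0, 3.14, -0.002]
contact_force: [0.9, 1.6, 2.0]
gripper_width: 0.384
t: 17.05
eef_pos: [0.4535, -0.1609, 0.1043]
tcp_rot: [-0.0, 3.14, -0.002]
contact_force: [0.7, 0.6, -0.6]
gripper_width: 0.385
t17.1 p [ 0.4535 -0.1609  0.1043] yang 90.01 tilt 0.11 F [ 0.7  0.6 -0.6] T [ 0.04 -0.02 -0.03] g 0.385 q6 -2.06
tool delta [-0.152   0.1749  0.0003]
roll 0.0001
```

```bash
python3 -m jog '[[-0.0215,0.025,0,0,0.2],[-0.0215,0.025,0,0,0.2],[-0.0215,0.025,0,0,0.2],[-0.0215,0.025,0,0,0.2],[-0.0215,0.025,0,0,0.2],[-0.0215,0.025,0,0,0.2],[-0.0215,0.025,0,0,0.2],[0,0,0,0,0.2]]'
python3 -m jog '[[0,0,0.04,0,0.2],[0,0,0.03,0,0.2],[0,0,0.015,0,0.2],[0,0,0.004,0,0.2],[0,0,0,0,0.2],[0,0,0,0,0.5],[0,0,0,0,0.5]]'
python3 -m jog '[[0,0,-0.03,0,0.5],[0,0,-0.04,0,0.5],[0,0,-0.03,0,0.5],[-0.005,0.04,0,0,0.5],[-0.005,0.04,0,0,0.5],[-0.005,0.04,0,0,0.5],[-0.005,0.04,0,0,0.5],[-0.005,0.04,0,0,0.5]]'
python3 -m jog '[[-0.003,0.04,0,0,0.5],[0,0.01,0,0,0.5],[0,0,0,0,0.5],[0,0,0,0,0.5]]'
python3 look.py top3; python3 -c "from h import *;st(.6335,.2697,.0615,90)"
```

```text
t: 17.85
eef_pos: [0.6054, 0.0171, 0.1017]
tcp_rot: [0.004, -3.141, -0.002]
contact_force: [0.3, 0.2, -1.0]
gripper_width: 0.383
t: 18.55
eef_pos: [0.6038, 0.014, 0.0147]
tcp_rot: [0.0, 3.141, -0.0]
contact_force: [-0.2, 0.8, -0.2]
gripper_width: 0.49
t: 19.35
eef_pos: [0.6289, 0.2158, 0.115]
tcp_rot: [0.0, 3.141, 0.0]
contact_force: [0.5, -0.8, 0.7]
gripper_width: 0.501
t: 19.75
eef_pos: [0.6314, 0.2633, 0.1145]
tcp_rot: [0.0, -3.141, 0.002]
contact_force: [0.3, 0.9, -0.1]
gripper_width: 0.501
blob [306 200  37   8] [ 584.4 -137. ] [ 21.8 109.7] 2.3 157 0.0225
bottle [616.5 392.3] [35.5  6.8] 6.2 35 0.0642
beaker [ 646.  -365.4] [67.5 68.4] 44.8 141 0.0887
t19.8 p [0.6315 0.2628 0.1145] yang 89.97 tilt 0.06 F [-0.4 -0.1  0.6] T [-0.02 -0.    0.02] g 0.499 q6 -1.28
t19.8 p [0.6315 0.2628 0.1145] yang 89.97 tilt 0.06 F [-0.4 -0.1  0.6] T [-0.02 -0.    0.02] g 0.499 q6 -1.28
tool delta [-0.002  0.007  0.053]
roll -0.0005
```

View pics/top3.png

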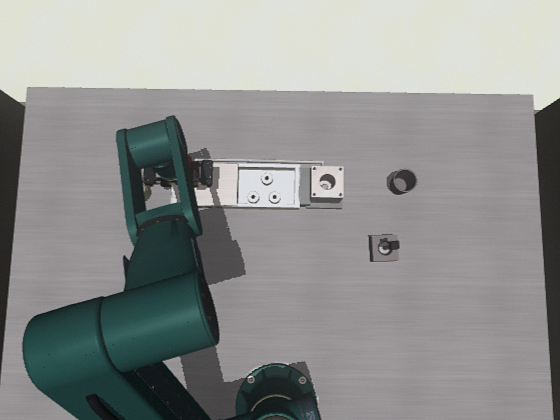

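All three cartridges stand in the bay, at (254,197), (275,197) and (267,180), and none are left on the bench. Next I'll shut the cover.

```bash
python3 -m jog '[[-0.002,0.006,0.03,0,0.5],[0,0,0.018,0,0.5],[0,0,0.005,0,0.5],[0,0,0,0,0],[0,0,0,0,0],[0,0,0,0,0],[0,0,0,0,0],[0,0,0,0,0]]' 25
python3 -m jog '[[0,-0.005,0,0,0],[0,-0.02,0,0,0],[0,-0.02,0,0,0],[0,-0.02,0,0,0],[0,-0.02,0,0,0],[0,-0.02,0,0,0],[0,-0.02,0,0,0],[0,-0.02,0,0,0]]'
python3 -m jog '[[0,-0.02,0,0,0],[0,-0.01,0,0,0],[0,-0.003,0,0,0],[0,-0.001,0,0,0],[0,0,0,0,0]]'
python3 -m jog '[[0,-0.001,0,0,0],[0,-0.001,0,0,0],[0,0,0,0,0]]'
python3 -c "from h import *;st(.6335,.0897,.0615,90)"
```

```text
t: 20.6
eef_pos: [0.6343, 0.2696, 0.0626]
tcp_rot: [-0.001, 3.14, -0.002]
contact_force: [0.2, -5.2, 4.8]
gripper_width: 0.134
t: 21.4
eef_pos: [0.6338, 0.1248, 0.0626]
tcp_rot: [0.0, 3.141, 0.002]
contact_force: [-1.7, 1.8, 6.6]
gripper_width: 0.13
t: 21.9
eef_pos: [0.6336, 0.0906, 0.0626]
tcp_rot: [0.001, 3.141, -0.0]
contact_force: [-1.8, -0.9, 7.6]
gripper_width: 0.134
t: 22.2
eef_pos: [0.6336, 0.0896, 0.0626]
tcp_rot: [0.0, 3.141, 0.002]
contact_force: [-1.9, 2.5, 8.2]
gripper_width: 0.135
t22.2 p [0.6336 0.0896 0.0626] yang 89.98 tilt 0.07 F [-1.9  2.5  8.2] T [ 0.35  0.31 -0.07] g 0.135 q6 -1.54
tool delta [0.0001 0.0001 0.0011]
roll -0.0003
```

```bash
python3 -m jog '[[0,-0.0015,0,0,0],[0,-0.0015,0,0,0],[0,0,0,0,0]]'
python3 -m jog '[[0,-0.001,0,0,0],[0,-0.001,0,0,0],[0,0,0,0,0]]'
```

```text
t: 22.5
eef_pos: [0.6337, 0.0895, 0.0626]
tcp_rot: [0.002, 3.141, 0.009]
contact_force: [-2.2, 13.1, 6.7]
gripper_width: 0.136
t: 22.8
eef_pos: [0.6337, 0.0895, 0.0626]
tcp_rot: [0.002, 3.141, 0.013]
contact_force: [-1.6, 19.8, 6.5]
gripper_width: 0.139
```

```bash
python3 -m jog '[[0,0.003,0,0,0],[0,0.002,0,0,0.5],[0,0,0,0,0.5],[0,0,0,0,0.5],[0,0,0,0,0.5],[0,0,-0.04,0,0.5],[0,0,-0.04,0,0.5],[0,0,-0.04,0,0.5]]'
python3 -m jog '[[-0.012,-0.03,-0.03,0,0.6],[-0.012,-0.032,0,0,0.6],[-0.012,-0.032,0,0,0.6],[-0.012,-0.032,0,0,0.6],[-0.012,-0.032,0,0,0.6],[-0.012,-0.032,0,0,0.6],[-0.012,-0.032,0,0,0.6],[0,0,0,0,0.6]]'
python3 - <<'E'
from h import *
f=grab('wrist');W=cloud(f,True);st()
np.savez('pics/nut.npz',W=W,img=f['img'])
z=np.nan_to_num(W[...,2])
d=np.hypot(W[...,0]-.6335,W[...,1]+.137)
m=(d<.02)&(z<.06)&(z>.02);v,u=np.where(m);print(m.sum(),u.min(),u.max(),v.min(),v.max(),f['eye'])
c=f['img'][v.min()-30:v.max()+30,u.min()-30:u.max()+30,::-1]
cv2.imwrite('pics/nut.png',cv2.resize(c,None,fx=5,fy=5,interpolation=cv2.INTER_CUBIC));print(c.shape,u.min()-30,v.min()-30)
for h in np.arange(.026,.052,.002):
    print(round(h,3),((d<.02)&(abs(z-h)<.001)).sum())
E
python3 look.py top4
```

```text
t: 23.6
eef_pos: [0.6333, 0.0889, 0.1825]
tcp_rot: [-0.0, -3.14, 0.0]
contact_force: [0.0, 0.1, 0.1]
gripper_width: 0.498
t: 24.4
eef_pos: [0.7188, -0.1378, 0.211]
tcp_rot: [0.006, 3.141, -0.003]
contact_force: [-0.1, 1.6, -0.2]
gripper_width: 0.598
t24.4 p [ 0.7179 -0.1353  0.2109] yang 89.83 tilt 0.03 F [-0.3 -0.1 -0.2] T [ 0.03 -0.03  0.01] g 0.603 q6 -1.85
1106 264 301 94 131 [ 0.63303252 -0.13716767  0.37248618]
(97, 97, 3) 234 64
0.026 237
0.028 0
0.03 0
0.032 0
0.034 0
0.036 4
0.038 58
0.04 85
0.042 146
0.044 37
0.046 0
0.048 0
0.05 0
rib [633.6  87. ] [59.9 11.5] 1.1 88 0.0817
bottle [614.3 418.2] [61.2 57.6] 46.1 362 0.0827
beaker [ 646.6 -365.5] [66.7 69.1] 11.1 140 0.0889
dish [441.5 343.1] [74.5 90.5] 71.0 134 0.0213
t24.5 p [ 0.7174 -0.1335  0.211 ] yang 89.9 tilt 0.07 F [-1.1 -0.1 -0.1] T [ 0.01 -0.01  0.03] g 0.598 q6 -1.85
```

View pics/nut.png

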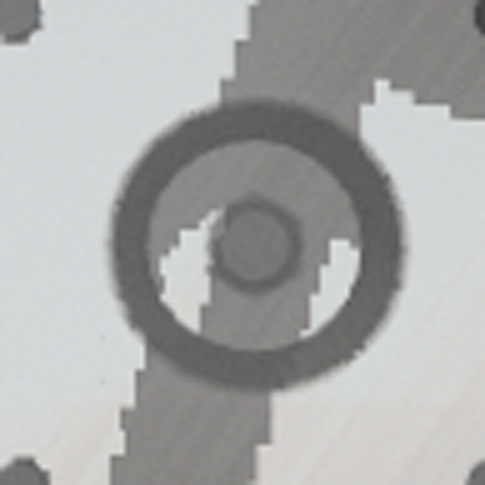

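The bore is at about (257,243) in the crop, with the hexagonal nut below it. Its flats look vertical in the picture, with corners at the top and bottom. I'll lower the camera and fit the hexagon.

```bash
python3 -m jog '[[0,-0.001,0.03,0,0.6],[0,0,0.03,0,0.6],[0,0,0.024,0,0.6],[0,0,0,0,0.6],[0,0,0,0,0.6],[0,0,0,0,0.6]]'
python3 - <<'E'
from h import *
from scipy.optimize import minimize
f=grab('wrist');W=cloud(f,True);st();z=np.nan_to_num(W[...,2])
t=W[(abs(z-.12)<.003)&(np.hypot(W[...,0]-.6335,W[...,1]+.137)<.075)]
r=cv2.minAreaRect((t[:,:2]*1000).astype(np.float32));print('tower',r)
d=np.hypot(W[...,0]-.6335,W[...,1]+.137)
m=(d<.018)&(z<.06)&(z>.032)
K=np.array(f['intrinsics']);Rm=rot(f['orientation']);eye=np.array(f['eye'])
v,u=np.where(d<.018)
# ray-plane intersect at z=0.039
def proj(u,v,h):
    x=(u-K[0,2])/K[0,0];y=(v-K[1,2])/K[1,1];r=np.hypot(x,y);s=np.tan(r)/r
    D=np.stack([x*s,-y*s,-np.ones_like(x*s)],-1)@Rm.T
    return eye[:2]+D[...,:2]*((h-eye[2])/D[...,2])[...,None]
v,u=np.mgrid[:420,:560];vv,uu=np.where((d<.022));P=proj(uu.astype(float),vv.astype(float),.039)*1000
lab=((z>.033)&(z<.06))[vv,uu].astype(float)
print(lab.sum(),'area mm2',)
def sd(p,P):
    a=p[2]+np.arange(6)*np.pi/3;q=P-p[:2]
    return (q[:,:1]*np.cos(a)+q[:,1:]*np.sin(a)).max(1)
res=[]
for a0 in range(0,60,5):
    g=lambda p:((1/(1+np.exp((sd(p,P)-p[3])/.25))-lab)**2).sum()
    o=minimize(g,[*P[lab>0].mean(0),np.radians(a0),10],method='Nelder-Mead',options=dict(maxiter=3000));res.append((o.fun,o.x[0],o.x[1],np.degrees(o.x[2])%60,o.x[3]))
for q in sorted(res)[:6]:print(np.round(q,2))
# rect for extension from top
f=grab('top');T=cloud(f);m=(T[...,2]>.15)&(T[...,2]<.2)&(np.hypot(T[...,0]-.453,T[...,1]+.312)<.05);print('head',cv2.minAreaRect((T[m][:,:2]*1000).astype(np.float32)))
E
```

```text
t: 25.1
eef_pos: [0.7188, -0.1333, 0.1296]
tcp_rot: [-0.001, 3.139, -0.001]
contact_force: [0.1, -0.0, 0.4]
gripper_width: 0.601
t25.1 p [ 0.719  -0.1335  0.1298] yang 90.04 tilt 0.18 F [ 0.2 -0.2  0.3] T [ 0.1   0.   -0.02] g 0.6 q6 -1.85
tower ((633.5007934570312, -135.5366973876953), (90.8759994506836, 90.74925994873047), 89.74995422363281)
859.0 area mm2
[ 290.08  633.69 -135.52   29.29    9.95]
[ 290.08  633.69 -135.52   29.29    9.95]
[ 290.08  633.69 -135.52   29.29    9.95]
[ 290.08  633.69 -135.52   29.29    9.95]
[ 290.08  633.69 -135.52   29.29    9.95]
[ 290.08  633.69 -135.52   29.29    9.95]
head ((453.2904968261719, -311.4908142089844), (21.4046573638916, 21.88223648071289), 5.1880412101745605)
```

```bash
python3 -m jog '[[0,0,-0.03,0,0.6],[0,0,-0.04,0,0.6],[0,0,-0.03,0,0.6],[0.033,-0.022,0,0,0.6],[0.033,-0.022,0,0,0.6],[0.033,-0.022,0,0,0.6],[0.033,-0.022,0,0,0.6],[0.033,-0.022,0,0,0.6]]'
python3 -m jog '[[0.033,-0.022,0,0,0.6],[0.033,-0.022,0,0,0.6],[0.033,-0.022,0,0,0.6],[0,0,0,0,0.6],[0,0,0,0,0.6],[0,0,0,0,0.6]]'
python3 - <<'E'
from h import *
f=grab('wrist','w5');W=cloud(f,True);z=np.nan_to_num(W[...,2]);d=np.hypot(W[...,0]-.453,W[...,1]+.312)
for a,b in((.165,.185),(.045,.055)):
    P=W[(z>a)&(z<b)&(d<.06)];
    if len(P)>5:print(a,cv2.minAreaRect((P[:,:2]*1000).astype(np.float32)),np.median(P[:,2]),len(P))
st(.4533,-.3115,.139,95.2)
E
```

```text
t: 26.0
eef_pos: [0.5519, -0.2446, 0.2292]
tcp_rot: [-0.001, 3.139, -0.002]
contact_force: [0.2, -1.0, -0.3]
gripper_width: 0.598
t: 26.6
eef_pos: [0.4548, -0.3096, 0.2285]
tcp_rot: [-0.001, 3.14, -0.001]
contact_force: [-0.1, -0.0, 0.7]
gripper_width: 0.599
0.165 ((453.2579650878906, -310.5136413574219), (22.294050216674805, 22.067811965942383), 5.277839660644531) 0.1743207768256797 966
0.045 ((453.9261169433594, -310.961669921875), (75.36593627929688, 74.61708068847656), 3.053459644317627) 0.049562142042164636 3012
t26.6 p [ 0.455  -0.3094  0.2282] yang 90.07 tilt 0.08 F [ 0.8  0.3 -0.1] T [0.06 0.02 0.03] g 0.597 q6 -2.3
tool delta [ 0.0018 -0.0021  0.0892]
roll -0.0896
```

View pics/w5.png

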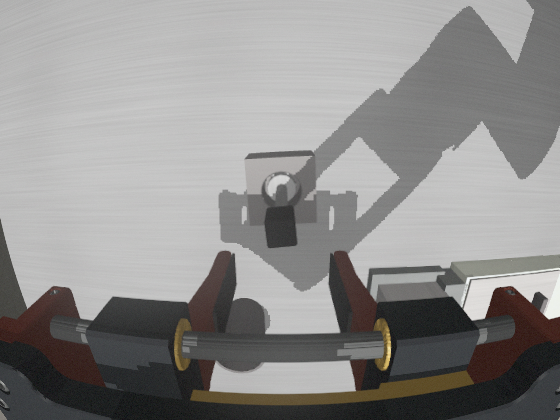

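The head is at (281,227), between the open fingers, and turned about +5°.

```bash
python3 -m jog '[[0.0015,-0.001,0.03,-0.09,0.6],[0,0,0.04,0,0.6],[0,0,0.0195,0,0.6],[0,0,0,0,0.1],[0,0,0,0,0.1],[0,0,0,0,0.1],[0,0,0,0,0.1],[0,0,0,0,0.1]]' 45
python3 -m jog '[[0,0,0,0,0.1],[0,0,0,0,0.1]]'
python3 -m jog '[[0,0,-0.02,0,0.1],[0,0,-0.04,0,0.1],[0,0,-0.04,0,0.1],[0,0,-0.04,0,0.1],[0,0,0,0,0.1],[0,0,0,0,0.1]]'
python3 -c "
from h import *
f=grab('side','s5');cv2.imwrite('pics/s5c.png',cv2.resize(f['img'][160:400,260:480,::-1],None,fx=2.4,fy=2.4))
st(.6337,-.136,.279,119.3)"
```

```text
t: 27.45
eef_pos: [0.4532, -0.3113, 0.1396]
tcp_rot: [-0.142, 3.136, -0.003]
contact_force: [0.7, 0.8, 4.7]
gripper_width: 0.246
t: 27.65
eef_pos: [0.4532, -0.3113, 0.1396]
tcp_rot: [-0.141, 3.136, -0.003]
contact_force: [0.4, 1.8, 5.9]
gripper_width: 0.249
t: 28.25
eef_pos: [0.4523, -0.3109, 0.2788]
tcp_rot: [-0.141, 3.137, -0.002]
contact_force: [0.2, -0.2, -2.6]
gripper_width: 0.249
t28.3 p [ 0.4516 -0.3102  0.2774] yang 95.16 tilt 0.08 F [-0.6  0.2 -1.8] T [ 0.1  -0.02 -0.05] g 0.252 q6 -2.39
tool delta [-0.197   0.1571 -0.0017]
roll -0.4212
```

View pics/s5c.png

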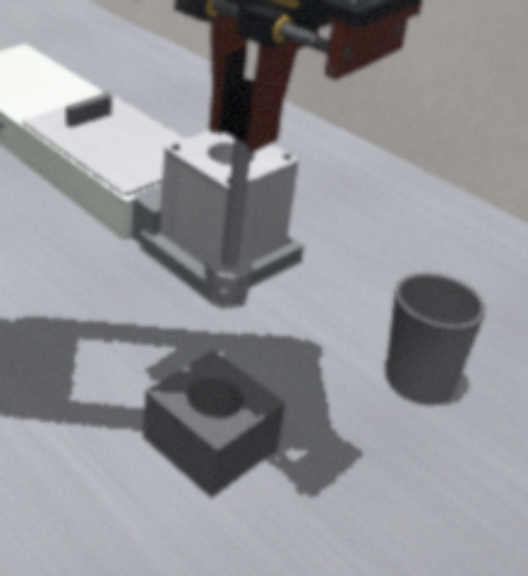

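The extension hangs straight in the jaws (crop column 235) and the stand is empty. Next I'll carry it over the bore.

```bash
python3 -m jog '[[-0.028,0.0224,0,0,0.1],[-0.028,0.0224,0,0,0.1],[-0.028,0.0224,0,0,0.1],[-0.028,0.0224,0,0,0.1],[-0.028,0.0224,0,0,0.1],[-0.028,0.0224,0,0,0.1],[-0.028,0.0224,0,0,0.1],[0,0,0,0,0.1]]'
python3 -m jog '[[0,0,0,-0.1404,0.1],[0,0,0,-0.1404,0.1],[0,0,0,-0.1404,0.1],[0,0,0,0,0.1],[0,0,0,0,0.1],[0,0,0,0,0.1]]'
python3 -c "
from h import *
st(.6337,-.1358,.279,119.3)
f=grab('side','s6');cv2.imwrite('pics/s6c.png',cv2.resize(f['img'][110:310,250:450,::-1],None,fx=2.8,fy=2.8,interpolation=cv2.INTER_CUBIC))"
```

```text
t: 29.1
eef_pos: [0.6348, -0.1332, 0.275]
tcp_rot: [0.147, -3.136, -0.005]
contact_force: [-0.1, 0.1, -2.1]
gripper_width: 0.247
t: 29.7
eef_pos: [0.6327, -0.1371, 0.2773]
tcp_rot: [0.789, -3.039, -0.001]
contact_force: [-0.4, 0.2, -2.4]
gripper_width: 0.247
t29.7 p [ 0.6327 -0.1371  0.2773] yang 119.12 tilt 0.09 F [-0.4  0.2 -2.4] T [-0.01 -0.02  0.01] g 0.247 q6 -2.4
tool delta [-0.0015  0.0006 -0.0017]
roll -0.0031
```

View pics/s6c.png

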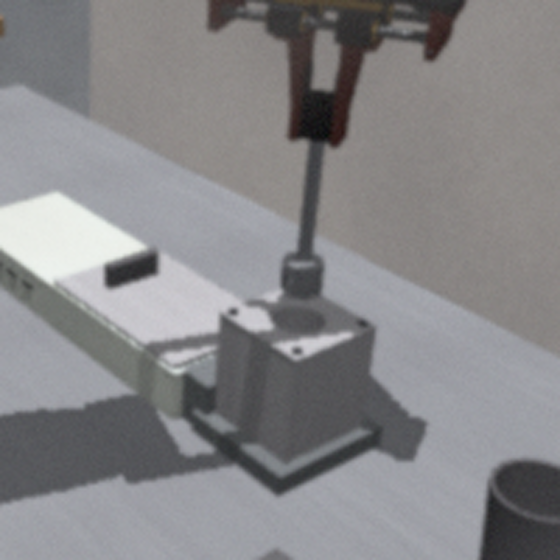

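The socket hangs above the bore at crop (300,280), and the cover is shut at left. I'll lower it into the bore.

```bash
python3 -m jog '[[-0.0015,0.0006,0.02,0,0.1],[0,0,0.03,0,0.1],[0,0,0.03,0,0.1],[0,0,0.015,0,0.1],[0,0,0,0,0.1],[0,0,0,0,0.1],[0,0,0,0,0.1]]'
python3 -c "
from h import *
st(.6337,-.1358,.157,119.3)
for n in('side','top'):
  f=grab(n);W=cloud(f);d=np.hypot(W[...,0]-.6337,W[...,1]+.1358);z=np.nan_to_num(W[...,2])
  for a,b in((.125,.14),(.14,.16),(.16,.18)):
    m=(d<.014)&(z>a)&(z<b);P=W[m];print(n,a,len(P),(P.min(0)+P.max(0))[:2]/2 if len(P) else '',P.mean(0) if len(P) else '')
"
```

```text
t: 30.45
eef_pos: [0.6354, -0.136, 0.1847]
tcp_rot: [-0.793, 3.038, -0.002]
contact_force: [-0.2, 0.4, -1.5]
gripper_width: 0.25
t30.4 p [ 0.6354 -0.136   0.1847] yang 119.27 tilt 0.15 F [-0.2  0.4 -1.5] T [0.11 0.03 0.  ] g 0.25 q6 -2.4
tool delta [0.0015 0.0011 0.0276]
roll -0.0005
side 0.125 30 [ 0.63379675 -0.13603122] [ 0.63252188 -0.13869085  0.13191455]
side 0.14 43 [ 0.63389102 -0.13742586] [ 0.63229991 -0.13870118  0.149678  ]
side 0.16 47 [ 0.63438008 -0.1373964 ] [ 0.63238635 -0.1384373   0.17062367]
top 0.125 0  
top 0.14 0  
top 0.16 0
```

```bash
python3 -m jog '[[0.0012,0.001,0.005,0,0.1],[0,0,0.005,0,0.1],[0,0,0.003,0,0.1],[0,0,0,0,0.1],[0,0,0,0,0.1]]'
python3 -m jog '[[0,0,0.002,0,0.1],[0,0,0.002,0,0.1],[0,0,0,0,0.1]]';python3 -m jog '[[0,0,0.002,0,0.1],[0,0,0.001,0,0.1],[0,0,0,0,0.1]]'; python3 -c "
from h import *
st(.6337,-.1358,.157,119.3)"
```

```text
t: 31.05
eef_pos: [0.6328, -0.1353, 0.1699]
tcp_rot: [0.794, -3.039, -0.0]
contact_force: [0.2, 1.1, -1.8]
gripper_width: 0.248
t: 31.35
eef_pos: [0.6329, -0.1354, 0.1659]
tcp_rot: [0.795, -3.039, 0.0]
contact_force: [0.0, -0.3, -1.6]
gripper_width: 0.245
t: 31.65
eef_pos: [0.6329, -0.1354, 0.163]
tcp_rot: [0.795, -3.039, 0.0]
contact_force: [0.6, -0.2, -3.0]
gripper_width: 0.248
t31.6 p [ 0.6329 -0.1354  0.163 ] yang 119.3 tilt 0.01 F [ 0.6 -0.2 -3. ] T [ 0.01 -0.02 -0.07] g 0.248 q6 -2.4
tool delta [-0.0005 -0.0008  0.006 ]
roll 0.0
```

```bash
python3 -m jog '[[0,0,0.002,0,0.1],[0,0,0.002,0,0.1],[0,0,0,0,0.1]]';python3 -m jog '[[0,0,0.001,0,0.1],[0,0,0.001,0,0.1],[0,0,0,0,0.1]]'; python3 -m jog '[[0,0,0.001,0,0.1],[0,0,0,0,0.1]]'; python3 -c "
from h import *
st(.6337,-.1358,.157,119.3)"
```

```text
t: 31.95
eef_pos: [0.6328, -0.1354, 0.1589]
tcp_rot: [0.795, -3.039, 0.0]
contact_force: [0.8, -0.4, -2.4]
gripper_width: 0.245
t: 32.25
eef_pos: [0.6329, -0.1354, 0.1576]
tcp_rot: [-0.795, 3.039, -0.0]
contact_force: [-0.9, -0.6, 1.6]
gripper_width: 0.248
t: 32.45
eef_pos: [0.6331, -0.1354, 0.1575]
tcp_rot: [-0.795, 3.039, -0.001]
contact_force: [-2.5, 1.0, 7.9]
gripper_width: 0.247
t32.5 p [ 0.6331 -0.1354  0.1575] yang 119.3 tilt 0.05 F [-2.5  1.   7.9] T [ 0.31  0.66 -0.03] g 0.247 q6 -2.4
tool delta [-0.0003 -0.0007  0.0005]
roll 0.0001
```

It's fully seated (TCP z 0.1575 against 0.157 expected). Turning clockwise.

```bash
python3 -m jog '[[0,0,-0.001,0.06,0.1],[0,0,0,0.12,0.1],[0,0,0,0.12,0.1],[0,0,0,0.12,0.1],[0,0,0,0.12,0.1],[0,0,0,0,0.1]]'
python3 -c "from h import *;st()"
python3 -m jog '[[0,0,0,0.12,0.1],[0,0,0,0.12,0.1],[0,0,0,0.12,0.1],[0,0,0,0.12,0.1],[0,0,0,0.12,0.1],[0,0,0,0.12,0.1],[0,0,0,0.12,0.1],[0,0,0,0,0.1]]'
python3 -c "from h import *;st(.6333,-.1354,.1575,0)"
```

```text
t: 33.05
eef_pos: [0.6333, -0.1355, 0.1576]
tcp_rot: [0.047, 3.14, -0.001]
contact_force: [0.2, -0.4, 2.3]
gripper_width: 0.251
t33.0 p [ 0.6333 -0.1355  0.1576] yang 88.3 tilt 0.06 F [ 0.2 -0.4  2.3] T [-0.01 -0.02 -0.04] g 0.251 q6 -1.86
t: 33.85
eef_pos: [0.6334, -0.135, 0.1576]
tcp_rot: [1.319, 2.85, 0.001]
contact_force: [0.2, 1.5, 2.1]
gripper_width: 0.249
t33.9 p [ 0.6334 -0.135   0.1576] yang 40.34 tilt 0.08 F [0.2 1.5 2.1] T [ 0.34 -0.18 -0.01] g 0.249 q6 -1.02
tool delta [-0.0002 -0.0003  0.0001]
roll 0.704
```

```bash
python3 -m jog '[[0,0,0,0.12,0.1],[0,0,0,0.12,0.1],[0,0,0,0.12,0.1],[0,0,0,0.1,0.1],[0,0,0,0,0.1]]'
python3 -c "from h import *;st()"
for i in 1; do python3 -m jog '[[0,0,0,0.04,0.1],[0,0,0,0.04,0.1],[0,0,0,0,0.1]]'; python3 -c "from h import *;st()"; done
python3 -m jog '[[0,0,0,0.03,0.1],[0,0,0,0.03,0.1],[0,0,0,0,0.1]]'; python3 -c "from h import *;st()"
python3 -m jog '[[0,0,0,0.03,0.1],[0,0,0,0.03,0.1],[0,0,0,0,0.1]]'; python3 -c "from h import *;st()"
```

```text
t: 34.35
eef_pos: [0.6337, -0.135, 0.1576]
tcp_rot: [1.932, 2.476, 0.002]
contact_force: [1.7, 2.2, 2.4]
gripper_width: 0.249
t34.4 p [ 0.6337 -0.135   0.1576] yang 14.09 tilt 0.1 F [1.7 2.2 2.4] T [ 0.62 -0.45  0.02] g 0.249 q6 -0.56
t: 34.65
eef_pos: [0.6336, -0.135, 0.1576]
tcp_rot: [2.027, 2.398, 0.002]
contact_force: [2.6, 2.2, 2.3]
gripper_width: 0.248
t34.6 p [ 0.6336 -0.135   0.1576] yang 9.58 tilt 0.1 F [2.6 2.2 2.3] T [ 0.69 -0.54  0.08] g 0.248 q6 -0.48
t: 34.95
eef_pos: [0.6337, -0.135, 0.1576]
tcp_rot: [2.1, 2.336, 0.002]
contact_force: [1.7, 3.4, 3.2]
gripper_width: 0.247
t35.0 p [ 0.6337 -0.135   0.1576] yang 6.09 tilt 0.1 F [1.7 3.4 3.2] T [ 0.82 -0.75  0.05] g 0.247 q6 -0.42
t: 35.25
eef_pos: [0.6337, -0.1351, 0.1575]
tcp_rot: [2.17, 2.271, 0.002]
contact_force: [2.6, 3.2, 4.2]
gripper_width: 0.244
t35.2 p [ 0.6337 -0.1351  0.1575] yang 2.6 tilt 0.1 F [2.6 3.2 4.2] T [ 0.87 -0.86  0.08] g 0.244 q6 -0.36
```

```bash
for k in a; do python3 -m jog '[[0,0,0,0.03,0.1],[0,0,0,0.03,0.1],[0,0,0,0,0.1]]'; python3 -c "from h import *;st()"
python3 -m jog '[[0,0,0,0.03,0.1],[0,0,0,0.03,0.1],[0,0,0,0,0.1]]'; python3 -c "from h import *;st()"
python3 -m jog '[[0,0,0,0.03,0.1],[0,0,0,0.03,0.1],[0,0,0,0,0.1]]'; python3 -c "from h import *;st()"; done | grep yang
```

```text
t35.5 p [ 0.6336 -0.1351  0.1576] yang -0.87 tilt 0.1 F [2.5 3.7 3.3] T [ 0.92 -0.96  0.02] g 0.248 q6 -0.3
t35.9 p [ 0.6337 -0.1352  0.1576] yang -4.33 tilt 0.1 F [3.2 3.5 3.1] T [ 0.97 -1.06  0.03] g 0.247 q6 -0.24
t36.1 p [ 0.6337 -0.1352  0.1576] yang -7.76 tilt 0.1 F [3.7 3.3 4. ] T [ 1.01 -0.99  0.05] g 0.247 q6 -0.18
```

```bash
for k in a; do python3 -m jog '[[0,0,0,0.03,0.1],[0,0,0,0.03,0.1],[0,0,0,0,0.1]]'; python3 -c "from h import *;st()"
python3 -m jog '[[0,0,0,0.03,0.1],[0,0,0,0.03,0.1],[0,0,0,0,0.1]]'; python3 -c "from h import *;st()"
python3 -m jog '[[0,0,0,0.03,0.1],[0,0,0,0.03,0.1],[0,0,0,0,0.1]]'; python3 -c "from h import *;st()"; done | grep yang
```

```text
t36.5 p [ 0.6337 -0.1352  0.1576] yang -11.21 tilt 0.1 F [3.6 2.6 3.2] T [ 1.01 -1.04  0.07] g 0.247 q6 -0.12
t36.8 p [ 0.6338 -0.1351  0.1576] yang -14.64 tilt 0.11 F [3.9 4.4 3.5] T [ 0.98 -1.03  0.04] g 0.246 q6 -0.06
t37.0 p [ 0.6337 -0.1352  0.1576] yang -18.07 tilt 0.11 F [3.  3.7 3.2] T [ 0.94 -1.09  0.2 ] g 0.247 q6 -0.0
```

```bash
for k in a; do python3 -m jog '[[0,0,0,0.02,0.1],[0,0,0,0.02,0.1],[0,0,0,0,0.1]]'; python3 -c "from h import *;st()"
python3 -m jog '[[0,0,0,0.02,0.1],[0,0,0,0.02,0.1],[0,0,0,0,0.1]]'; python3 -c "from h import *;st()"
done | grep yang
```

```text
t37.4 p [ 0.6337 -0.1352  0.1576] yang -20.33 tilt 0.1 F [4.2 3.3 4. ] T [ 0.98 -0.99  0.35] g 0.247 q6 0.04
t37.6 p [ 0.6338 -0.1352  0.1575] yang -22.66 tilt 0.11 F [4.5 4.1 2.3] T [ 0.93 -1.09  0.14] g 0.246 q6 0.08
```

```bash
for k in a; do python3 -m jog '[[0,0,0,0,0.1],[0,0,0,0,0.1],[0,0,0,0,0.1]]' 60; python3 -c "from h import *;st()";python3 -m jog '[[0,0,0,0.02,0.1],[0,0,0,0.02,0.1],[0,0,0,0,0.1]]'; python3 -c "from h import *;st()"
python3 -m jog '[[0,0,0,0.02,0.1],[0,0,0,0.02,0.1],[0,0,0,0,0.1]]'; python3 -c "from h import *;st()"
done | grep yang
python3 - <<'E'
from h import *
f=grab('side','s7');cv2.imwrite('pics/s7c.png',cv2.resize(f['img'][130:290,280:440,::-1],None,fx=3.5,fy=3.5,interpolation=cv2.INTER_CUBIC))
E
```

```text
t38.0 p [ 0.6338 -0.1352  0.1576] yang -22.64 tilt 0.12 F [3.8 2.8 3.6] T [ 1.   -1.09  0.16] g 0.251 q6 0.08
t38.2 p [ 0.6339 -0.1352  0.1576] yang -24.96 tilt 0.12 F [4.5 3.7 4.1] T [ 1.04 -1.17  0.18] g 0.247 q6 0.12
t38.5 p [ 0.6339 -0.1352  0.1576] yang -27.24 tilt 0.12 F [3.6 3.8 2.6] T [ 1.05 -1.19  0.36] g 0.247 q6 0.16
```

View pics/s7c.png

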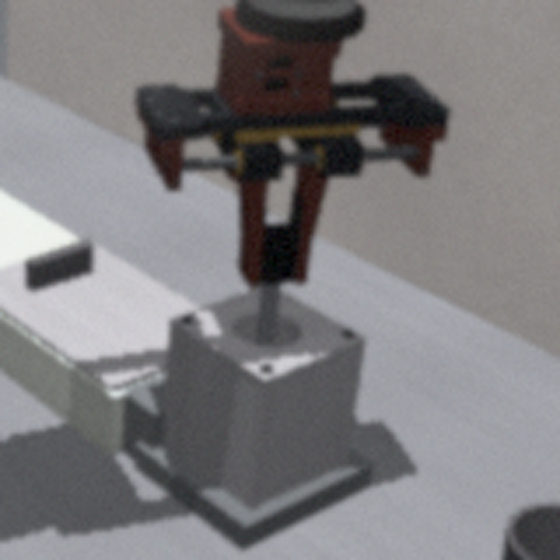

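The picture shows the extension in the bore and the jaws turned, but not whether the head slipped. I'll let go, rise, and measure the head's angle.

```bash
python3 -m jog '[[0,0,0,0,0.6],[0,0,0,0,0.6],[0,0,0,0,0.6],[0,0,0,0,0.6],[0,0,-0.03,0,0.6],[0,0,-0.04,0,0.6],[0,0,-0.02,0,0.6],[0,0,0,0,0.6]]'
cat > head.py <<'E'
from h import *
import sys
x,y,zt=map(float,sys.argv[1:4])
for n in('wrist','top'):
    f=grab(n,'hd_'+n);W=cloud(f,n=='wrist');z=np.nan_to_num(W[...,2]);d=np.hypot(W[...,0]-x,W[...,1]-y)
    P=W[(abs(z-zt)<.005)&(d<.03)]
    if len(P)>8:print(n,cv2.minAreaRect((P[:,:2]*1000).astype(np.float32)),np.median(P[:,2]),len(P))
st()
E
python3 head.py .6337 -.1354 .193
```

```text
t: 39.4
eef_pos: [0.6347, -0.1362, 0.2508]
tcp_rot: [2.68, 1.63, 0.006]
contact_force: [-0.3, -0.2, 0.4]
gripper_width: 0.599
wrist ((633.1639404296875, -135.552734375), (22.184162139892578, 21.779626846313477), 63.40221405029297) 0.19223058177510974 873
t39.5 p [ 0.6325 -0.1354  0.2467] yang -27.37 tilt 0.03 F [ 0.1  0.2 -0.5] T [-0.02  0.08  0.01] g 0.596 q6 0.16
```

The head measures 63.4°, which is −26.6° modulo 90, so it followed the jaws. Either the stop isn't reached or the play is large, so I'll re-grip and go on in small steps, watching torque.

```bash
python3 -m jog '[[0,0,0.02,0,0.6],[0,0,0.04,0,0.6],[0,0,0.0295,0,0.6],[0,0,0,0,0.1],[0,0,0,0,0.1],[0,0,0,0,0.1],[0,0,0,0,0.1],[0,0,0,0,0.1]]' 60
for k in a; do python3 -m jog '[[0,0,0,0,0.1],[0,0,0,0,0.1]]'; python3 -c "from h import *;st()"
python3 -m jog '[[0,0,0,0.03,0.1],[0,0,0,0.03,0.1],[0,0,0,0,0.1]]'; python3 -c "from h import *;st()"
python3 -m jog '[[0,0,0,0.03,0.1],[0,0,0,0.03,0.1],[0,0,0,0,0.1]]'; python3 -c "from h import *;st()"
python3 -m jog '[[0,0,0,0.03,0.1],[0,0,0,0.03,0.1],[0,0,0,0,0.1]]'; python3 -c "from h import *;st()"
done | grep yang
```

```text
t: 40.3
eef_pos: [0.6339, -0.1357, 0.1593]
tcp_rot: [2.682, 1.632, 0.003]
contact_force: [0.7, -0.2, 3.7]
gripper_width: 0.246
t40.5 p [ 0.6339 -0.1357  0.1593] yang -27.36 tilt 0.17 F [-0.6 -0.2  6.6] T [-0.07  0.13  0.21] g 0.251 q6 0.16
t40.8 p [ 0.6339 -0.1357  0.1593] yang -30.85 tilt 0.17 F [-0.7  0.1  6.7] T [-0.08  0.14  0.2 ] g 0.246 q6 0.22
t41.1 p [ 0.634  -0.1357  0.1593] yang -34.31 tilt 0.18 F [ 0.2 -0.6  6.9] T [-0.09  0.16 -0.  ] g 0.246 q6 0.28
t41.4 p [ 0.6339 -0.1357  0.1593] yang -37.74 tilt 0.16 F [-0.   0.7  6.3] T [-0.08  0.17 -0.01] g 0.246 q6 0.34
```

```bash
python3 -m jog '[[0,0,0,0,0.6],[0,0,0,0,0.6],[0,0,0,0,0.6],[0,0,0,0,0.6],[0,0,-0.03,0,0.6],[0,0,-0.04,0,0.6],[0,0,-0.02,0,0.6],[0,0,0,0,0.6]]'
python3 head.py .6337 -.1354 .193
```

```text
t: 42.2
eef_pos: [0.635, -0.136, 0.2513]
tcp_rot: [2.816, 1.383, 0.007]
contact_force: [-0.1, -0.3, 0.3]
gripper_width: 0.602
wrist ((633.6154174804688, -135.48377990722656), (21.719078063964844, 21.51297950744629), 52.86378479003906) 0.19218708243212118 862
t42.3 p [ 0.6326 -0.1353  0.2472] yang -37.69 tilt 0.01 F [-0.4  0.3 -0.8] T [-0.09  0.09  0.  ] g 0.605 q6 0.34
```

View pics/hd_wrist.png

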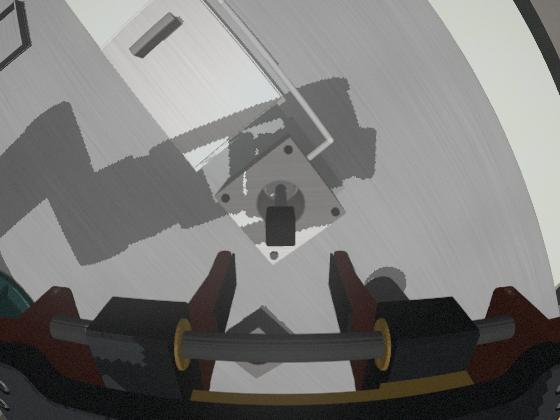

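The head turned squarely with the jaws again: 52.9° with the jaws at −37.7°, so about 156° in all. That's more than the nut's travel plus play, so the socket may have slipped on the nut. I'll lift the extension and look at the nut itself.

```bash
python3 -m jog '[[0,0,0.02,0,0.6],[0,0,0.04,0,0.6],[0,0,0.0295,0,0.6],[0,0,0,0,0.1],[0,0,0,0,0.1],[0,0,0,0,0.1],[0,0,0,0,0.1],[0,0,0,0,0.1]]' 45
python3 -m jog '[[0,0,0,0,0.1],[0,0,0,0,0.1],[0,0,-0.005,0,0.1],[0,0,-0.025,0,0.1],[0,0,-0.04,0,0.1],[0,0,-0.04,0,0.1],[0,0,-0.015,0,0.1],[0,0,0,0,0.1]]'
python3 -m jog '[[-0.03,0,0,0,0.1],[-0.03,0,0,0,0.1],[-0.025,0,0,0,0.1],[0,0,0,0,0.1],[0,0,0,0,0.1],[0,0,0,0,0.1]]'
cat > nut.py <<'E'
from h import *
from scipy.optimize import minimize
f=grab('wrist','nutv');W=cloud(f,True);st();z=np.nan_to_num(W[...,2])
d=np.hypot(W[...,0]-.6337,W[...,1]+.1355)
K=np.array(f['intrinsics']);Rm=rot(f['orientation']);eye=np.array(f['eye']);print('eye',eye)
vv,uu=np.where((d<.0165)&(z<.06));x=(uu-K[0,2])/K[0,0];y=(vv-K[1,2])/K[1,1];r=np.hypot(x,y);s=np.tan(r)/r
D=np.stack([x*s,-y*s,-np.ones_like(x)],-1)@Rm.T
P=(eye[:2]+D[:,:2]*((.039-eye[2])/D[:,2])[:,None])*1000
lab=(z[vv,uu]>.032).astype(float);print(len(lab),lab.sum())
sd=lambda p:((P[:,:1]-p[0])*np.cos(p[2]+np.arange(6)*np.pi/3)+(P[:,1:]-p[1])*np.sin(p[2]+np.arange(6)*np.pi/3)).max(1)
res=[]
for a0 in range(0,60,6):
    o=minimize(lambda p:((1/(1+np.exp((sd(p)-p[3])/.3))-lab)**2).sum(),[*P[lab>0].mean(0),np.radians(a0),10],method='Nelder-Mead',options=dict(maxiter=3000));res.append((o.fun,o.x[0],o.x[1],np.degrees(o.x[2])%60,o.x[3]))
for q in sorted(res)[:4]:print(np.round(q,2))
c=f['img'][vv.min()-15:vv.max()+15,uu.min()-15:uu.max()+15,::-1]
cv2.imwrite('pics/nutc.png',cv2.resize(c,None,fx=8,fy=8,interpolation=cv2.INTER_CUBIC))
print(uu.min(),vv.min(),c.shape)
E
python3 nut.py
```

```text
t: 43.1
eef_pos: [0.6339, -0.1357, 0.1598]
tcp_rot: [2.818, 1.384, 0.003]
contact_force: [-0.6, 0.3, 2.8]
gripper_width: 0.252
t: 43.9
eef_pos: [0.6342, -0.1357, 0.2863]
tcp_rot: [2.817, 1.383, 0.006]
contact_force: [0.1, 0.7, -1.9]
gripper_width: 0.247
t: 44.5
eef_pos: [0.5809, -0.2017, 0.2822]
tcp_rot: [-2.818, -1.385, 0.001]
contact_force: [-0.3, 0.6, -1.9]
gripper_width: 0.25
t44.5 p [ 0.5811 -0.2017  0.2824] yang -37.65 tilt 0.06 F [ 0.2 -0.2 -1.3] T [-0.04  0.12 -0.03] g 0.251 q6 0.21
eye [ 0.63167157 -0.13504876  0.44376101]
518 219.0
[   6.61  633.92 -135.34   31.1     9.84]
[   6.61  633.92 -135.34   31.11    9.84]
[   6.61  633.92 -135.34   31.1     9.84]
[   6.61  633.92 -135.34   31.1     9.84]
271 100 (55, 55, 3)
```

The hexagon now fits at 31.1° mod 60, and fully tight (2.6 rad) would be 31.0°. The start angle (29.3°) is nearly the same modulo 60, though, so this doesn't prove it. I'll refit the extension squarely on the nut and test by turning clockwise with dense torque readings: a tight nut will resist right after the play.

```bash
python3 -m jog '[[0.03,0,0,0,0.1],[0.03,0,0,0,0.1],[0.025,0,0,0,0.1],[0,0,0,0.12,0.1],[0,0,0,0.12,0.1],[0,0,0,0.13,0.1],[0,0,0,0,0.1],[0,0,0,0,0.1]]'
python3 -m jog '[[0,0,0,0,0.1],[0,0,0,0,0.1]]'
python3 -c "from h import *;st(.6334,-.1355,.18,-58.9)"
```

```text
t: 45.35
eef_pos: [0.6331, -0.1346, 0.2829]
tcp_rot: [-3.024, -0.849, 0.0]
contact_force: [-0.4, 0.1, -2.8]
gripper_width: 0.249
t: 45.55
eef_pos: [0.6329, -0.1352, 0.2831]
tcp_rot: [3.026, 0.845, -0.0]
contact_force: [-0.0, -0.8, -3.0]
gripper_width: 0.248
t45.5 p [ 0.6329 -0.1352  0.2831] yang -58.79 tilt 0.01 F [-0.  -0.8 -3. ] T [-0.04  0.11 -0.03] g 0.248 q6 0.71
tool delta [0.0003 0.0005 0.1031]
roll 0.0018
```

```bash
python3 -m jog '[[0,0.0005,0.03,0,0.1],[0,0,0.04,0,0.1],[0,0,0.03,0,0.1],[0,0,0.006,0,0.1],[0,0,0.004,0,0.1],[0,0,0.004,0,0.1],[0,0,0,0,0.1],[0,0,0,0,0.1]]'
python3 -m jog '[[0,0,0.003,0,0.1],[0,0,0.003,0,0.1],[0,0,0.001,0,0.1],[0,0,0,0,0.1]]'
python3 -m jog '[[0,0,0.001,0,0.1],[0,0,0.001,0,0.1],[0,0,0,0,0.1]]'
python3 -c "from h import *;st(.6334,-.1355,.1595,-58.9)"
```

```text
t: 46.35
eef_pos: [0.6339, -0.136, 0.1705]
tcp_rot: [3.025, 0.842, 0.003]
contact_force: [-0.9, 0.3, -1.6]
gripper_width: 0.248
t: 46.75
eef_pos: [0.6329, -0.1357, 0.1618]
tcp_rot: [-3.026, -0.842, 0.001]
contact_force: [0.4, -0.9, -1.8]
gripper_width: 0.247
t: 47.05
eef_pos: [0.6332, -0.1358, 0.1601]
tcp_rot: [3.026, 0.842, 0.0]
contact_force: [-0.4, 0.7, -2.8]
gripper_width: 0.249
t47.0 p [ 0.6332 -0.1358  0.1601] yang -58.89 tilt 0.01 F [-0.4  0.7 -2.8] T [ 0.    0.14 -0.03] g 0.249 q6 0.71
tool delta [ 0.0003 -0.0001  0.0006]
roll 0.0002
```

```bash
for k in a; do python3 -m jog '[[0,0,0.0005,0.04,0.1],[0,0,0,0.04,0.1],[0,0,0,0,0.1]]'; python3 -c "from h import *;st()"
python3 -m jog '[[0,0,0,0.04,0.1],[0,0,0,0.04,0.1],[0,0,0,0,0.1]]'; python3 -c "from h import *;st()"
python3 -m jog '[[0,0,0,0.04,0.1],[0,0,0,0,0.1]]'; python3 -c "from h import *;st()"
python3 -m jog '[[0,0,0,0.04,0.1],[0,0,0,0,0.1]]'; python3 -c "from h import *;st()"
python3 -m jog '[[0,0,0,0.03,0.1],[0,0,0,0,0.1]]'; python3 -c "from h import *;st()"; done | grep yang
```

```text
t47.4 p [ 0.6333 -0.1359  0.1601] yang -63.49 tilt 0.03 F [-0.5  1.   0.4] T [-0.07  0.23 -0.03] g 0.248 q6 0.79
t47.6 p [ 0.6333 -0.1359  0.1601] yang -68.02 tilt 0.04 F [-0.7  0.1  1.3] T [-0.    0.23  0.01] g 0.247 q6 0.87
t47.9 p [ 0.6333 -0.1358  0.16  ] yang -70.28 tilt 0.03 F [-0.4  0.8  2. ] T [0.14 0.34 0.01] g 0.247 q6 0.91
t48.0 p [ 0.6333 -0.1356  0.1601] yang -72.55 tilt 0.03 F [ 0.2 -0.   3. ] T [ 0.28  0.39 -0.01] g 0.247 q6 0.95
t48.2 p [ 0.6333 -0.1356  0.16  ] yang -74.26 tilt 0.03 F [-0.4  1.9  4.7] T [0.43 0.35 0.09] g 0.253 q6 0.98
```

```bash
for k in a; do python3 -m jog '[[0,0,0,0.03,0.1],[0,0,0,0,0.1]]'; python3 -c "from h import *;st()"
python3 -m jog '[[0,0,0,0.03,0.1],[0,0,0,0,0.1]]'; python3 -c "from h import *;st()"
python3 -m jog '[[0,0,0,0.03,0.1],[0,0,0,0,0.1]]'; python3 -c "from h import *;st();st()"; done | grep yang
```

```text
t48.5 p [ 0.6333 -0.1356  0.16  ] yang -75.98 tilt 0.03 F [-1.3  1.4  4.8] T [0.47 0.38 0.11] g 0.247 q6 1.01
t48.6 p [ 0.6333 -0.1356  0.16  ] yang -77.7 tilt 0.03 F [-0.4  1.9  4.8] T [0.51 0.32 0.2 ] g 0.251 q6 1.04
t48.9 p [ 0.6333 -0.1356  0.16  ] yang -79.41 tilt 0.03 F [-0.3  2.3  5.5] T [0.62 0.27 0.27] g 0.25 q6 1.07
t48.9 p [ 0.6333 -0.1356  0.16  ] yang -79.41 tilt 0.03 F [-0.3  2.3  5.5] T [0.62 0.27 0.27] g 0.25 q6 1.07
```

Torque climbs steadily from 0.09 to 0.27 N m with the socket turned against the nut. Friction alone would level off at 0.08, so the nut is at its hard stop. I'll unload the play, lift off and look at the nut once more.

```bash
python3 -m jog '[[0,0,0,-0.06,0.1],[0,0,0,-0.06,0.1],[0,0,0,-0.06,0.1],[0,0,0,0,0.1]]'
python3 -c "from h import *;st()"
python3 -m jog '[[0,0,-0.005,0,0.1],[0,0,-0.025,0,0.1],[0,0,-0.04,0,0.1],[0,0,-0.04,0,0.1],[0,0,-0.015,0,0.1],[-0.03,0,0,0,0.1],[-0.03,0,0,0,0.1],[-0.025,0,0,0,0.1]]'
python3 -m jog '[[0,0,0,0,0.1],[0,0,0,0,0.1],[0,0,0,0,0.1]]'
python3 nut.py; python3 -c "from h import *;st(.4535,-.3108,.285,-75)"
```

```text
t: 49.25
eef_pos: [0.6333, -0.1357, 0.16]
tcp_rot: [3.089, 0.573, 0.001]
contact_force: [-0.8, 1.8, 5.8]
gripper_width: 0.246
t49.2 p [ 0.6333 -0.1357  0.16  ] yang -68.99 tilt 0.03 F [-0.8  1.8  5.8] T [ 0.58  0.36 -0.03] g 0.246 q6 0.89
t: 50.05
eef_pos: [0.5519, -0.1664, 0.2844]
tcp_rot: [3.089, 0.569, -0.003]
contact_force: [0.7, 0.1, -3.2]
gripper_width: 0.248
t: 50.35
eef_pos: [0.5543, -0.1659, 0.2847]
tcp_rot: [3.09, 0.568, 0.001]
contact_force: [-0.1, 0.2, -1.6]
gripper_width: 0.247
t50.4 p [ 0.5544 -0.1658  0.2846] yang -69.16 tilt 0.02 F [ 0.2 -1.  -1.9] T [-0.03  0.1  -0.03] g 0.256 q6 0.8
eye [ 0.63220959 -0.13592686  0.44619775]
511 215.0
[   6.41  633.92 -135.49   40.21    9.79]
[   6.41  633.92 -135.49   40.21    9.79]
[   6.41  633.92 -135.49   40.2     9.79]
[   6.41  633.92 -135.49   40.21    9.79]
269 100 (54, 55, 3)
t50.4 p [ 0.5544 -0.1658  0.2846] yang -69.16 tilt 0.02 F [ 0.2 -1.  -1.9] T [-0.03  0.1  -0.03] g 0.256 q6 0.8
tool delta [-0.1459  0.0996 -0.0004]
roll 0.1019
```

View pics/nutc.png

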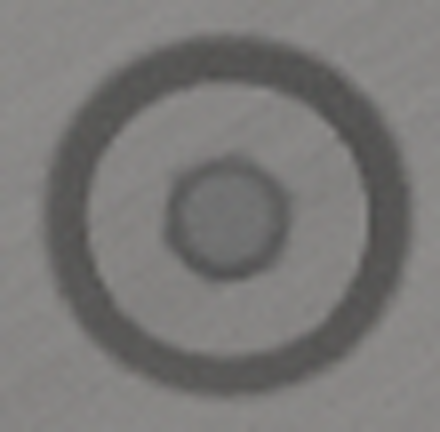

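The picture is too coarse to trust: the nut spans about 16 px and the fit says 40°, against 31° before. I'll lower the camera beside the tower and fit over several frames.

```bash
python3 -m jog '[[0,0,0.03,0,0.1],[0,0,0.04,0,0.1],[0,0,0.03,0,0.1],[0,0,0.015,0,0.1],[0,0,0,0,0.1],[0,0,0,0,0.1]]'
cat > nut2.py <<'E'
from h import *
from scipy.optimize import minimize
Ps=[];L=[]
for k in range(6):
    f=grab('wrist');W=cloud(f,True);z=np.nan_to_num(W[...,2])
    d=np.hypot(W[...,0]-.6338,W[...,1]+.1355)
    K=np.array(f['intrinsics']);Rm=rot(f['orientation']);eye=np.array(f['eye'])
    vv,uu=np.where((d<.0165)&(z<.06));x=(uu-K[0,2])/K[0,0];y=(vv-K[1,2])/K[1,1];r=np.hypot(x,y);s=np.tan(r)/r
    D=np.stack([x*s,-y*s,-np.ones_like(x)],-1)@Rm.T
    P=(eye[:2]+D[:,:2]*((.039-eye[2])/D[:,2])[:,None])*1000
    lab=(z[vv,uu]>.031).astype(float);Ps.append(P);L.append(lab)
print('eye',eye,len(lab),lab.sum(),'hist',np.histogram(z[vv,uu],np.arange(.02,.05,.003))[0])
cv2.imwrite('pics/nutd.png',cv2.resize(f['img'][vv.min()-8:vv.max()+9,uu.min()-8:uu.max()+9,::-1],None,fx=10,fy=10,interpolation=cv2.INTER_CUBIC))
def fit(Ps,L):
    P=np.vstack(Ps);lab=np.hstack(L);res=[]
    a=np.arange(6)*np.pi/3
    sd=lambda p:((P[:,:1]-p[0])*np.cos(p[2]+a)+(P[:,1:]-p[1])*np.sin(p[2]+a)).max(1)
    c=P[lab>0].mean(0)
    return [(A,round(min(minimize(lambda q:((1/(1+np.exp((sd([q[0],q[1],np.radians(A)])-q[2])/.3))-lab)**2).sum(),[*c,10],method='Nelder-Mead').fun for _ in[0]),1)) for A in range(0,60,4)]
print(fit(Ps,L))
E
python3 nut2.py;python3 -c "from h import *;st()"
```

```text
t: 51.0
eef_pos: [0.5544, -0.1659, 0.1698]
tcp_rot: [3.09, 0.568, 0.0]
contact_force: [0.7, -0.3, -1.9]
gripper_width: 0.25
eye [ 0.63215819 -0.13611997  0.33257414] 964 424.0 hist [ 11 516  13   0   0  28 165 224   7]
[(0, np.float64(232.4)), (4, np.float64(257.3)), (8, np.float64(270.7)), (12, np.float64(272.9)), (16, np.float64(264.5)), (20, np.float64(247.0)), (24, np.float64(219.2)), (28, np.float64(183.0)), (32, np.float64(140.2)), (36, np.float64(97.2)), (40, np.float64(73.6)), (44, np.float64(82.2)), (48, np.float64(114.0)), (52, np.float64(156.2)), (56, np.float64(197.6))]
t51.3 p [ 0.5543 -0.1662  0.1707] yang -69.2 tilt 0.11 F [-0.7 -0.1 -2.6] T [-0.06  0.1  -0.03] g 0.251 q6 0.8
```

The multi-frame fit clearly gives 41°, so the nut isn't where the earlier reading put it, and how far it has turned is still unknown. I'll refit squarely (jaws at −49°) and drive clockwise with a torque reading at each step, then lift without backing off and measure again.

```bash
python3 -m jog '[[0,0,-0.04,0,0.1],[0,0,-0.04,0,0.1],[0,0,-0.034,0,0.1],[0.028,0,0,0,0.1],[0.028,0,0,0,0.1],[0.028,0,0,0,0.1],[0,0,0,-0.12,0.1],[0,0,0,-0.12,0.1]]'
python3 -m jog '[[0,0,0,-0.113,0.1],[0,0,0,0,0.1],[0,0,0,0,0.1],[0,0,0,0,0.1]]'
python3 -c "from h import *;st(.6335,-.1355,.18,-49)"
```

```text
t: 52.1
eef_pos: [0.6329, -0.1357, 0.2838]
tcp_rot: [2.997, 0.941, 0.0]
contact_force: [0.3, 0.4, -2.2]
gripper_width: 0.248
t: 52.5
eef_pos: [0.6321, -0.1362, 0.2839]
tcp_rot: [2.943, 1.097, 0.0]
contact_force: [-0.2, 0.5, -2.3]
gripper_width: 0.248
t52.5 p [ 0.6321 -0.1362  0.2839] yang -49.11 tilt 0.02 F [-0.2  0.5 -2.3] T [-0.01  0.14  0.01] g 0.248 q6 0.54
tool delta [0.0015 0.0004 0.1039]
roll -0.0019
```

```bash
python3 -m jog '[[0.001,0.0004,0.03,0,0.1],[0,0,0.04,0,0.1],[0,0,0.03,0,0.1],[0,0,0.006,0,0.1],[0,0,0.004,0,0.1],[0,0,0.004,0,0.1],[0,0,0,0,0.1],[0,0,0,0,0.1]]'
python3 -m jog '[[0,0,0.003,0,0.1],[0,0,0.003,0,0.1],[0,0,0.002,0,0.1],[0,0,0.001,0,0.1],[0,0,0,0,0.1]]'
for k in a; do python3 -c "from h import *;st()"
python3 -m jog '[[0,0,0,0.04,0.1],[0,0,0,0.04,0.1],[0,0,0,0,0.1]]'; python3 -c "from h import *;st()"
python3 -m jog '[[0,0,0,0.04,0.1],[0,0,0,0.04,0.1],[0,0,0,0,0.1]]'; python3 -c "from h import *;st()"
python3 -m jog '[[0,0,0,0.04,0.1],[0,0,0,0,0.1]]'; python3 -c "from h import *;st()"
python3 -m jog '[[0,0,0,0.04,0.1],[0,0,0,0,0.1]]'; python3 -c "from h import *;st()"; 
python3 -m jog '[[0,0,0,0.04,0.1],[0,0,0,0,0.1]]'; python3 -c "from h import *;st()"; 
python3 -m jog '[[0,0,0,0.04,0.1],[0,0,0,0,0.1]]'; python3 -c "from h import *;st()"; 
done | grep yang
```

```text
t: 53.3
eef_pos: [0.634, -0.1363, 0.1713]
tcp_rot: [2.941, 1.1, 0.003]
contact_force: [-0.9, -0.4, 0.7]
gripper_width: 0.248
t: 53.8
eef_pos: [0.6333, -0.1358, 0.1604]
tcp_rot: [2.942, 1.101, 0.0]
contact_force: [-0.7, -1.2, -1.7]
gripper_width: 0.247
t53.8 p [ 0.6333 -0.1358  0.1604] yang -48.98 tilt 0.01 F [-0.7 -1.2 -1.7] T [-0.28  0.14 -0.01] g 0.247 q6 0.54
t54.1 p [ 0.6333 -0.1359  0.1604] yang -53.58 tilt 0.02 F [-0.7 -2.  -1.9] T [-0.36  0.17 -0.02] g 0.248 q6 0.62
t54.4 p [ 0.6331 -0.136   0.1604] yang -58.1 tilt 0.04 F [-0.4 -1.8 -2.1] T [-0.57  0.22  0.07] g 0.249 q6 0.7
t54.6 p [ 0.6331 -0.1361  0.1605] yang -60.36 tilt 0.04 F [-0.8 -2.7 -3.2] T [-0.75  0.26  0.07] g 0.247 q6 0.74
t54.8 p [ 0.633  -0.1361  0.1605] yang -62.64 tilt 0.04 F [-0.4 -2.1 -2.2] T [-0.82  0.43 -0.01] g 0.243 q6 0.78
t55.0 p [ 0.633  -0.1361  0.1606] yang -64.92 tilt 0.04 F [-2.1 -3.  -1.7] T [-0.89  0.45  0.02] g 0.246 q6 0.82
t55.2 p [ 0.633  -0.136   0.1606] yang -67.2 tilt 0.04 F [-1.7 -2.8 -2.7] T [-0.95  0.51  0.06] g 0.249 q6 0.86
```

```bash
for k in a; do 
python3 -m jog '[[0,0,0,0.04,0.1],[0,0,0,0,0.1]]'; python3 -c "from h import *;st()"
python3 -m jog '[[0,0,0,0.04,0.1],[0,0,0,0,0.1]]'; python3 -c "from h import *;st()"
python3 -m jog '[[0,0,0,0.04,0.1],[0,0,0,0,0.1]]'; python3 -c "from h import *;st()"
python3 -m jog '[[0,0,0,0.04,0.1],[0,0,0,0,0.1]]'; python3 -c "from h import *;st()"; 
python3 -m jog '[[0,0,0,0.04,0.1],[0,0,0,0,0.1]]'; python3 -c "from h import *;st()"; 
python3 -m jog '[[0,0,0,0.04,0.1],[0,0,0,0,0.1]]'; python3 -c "from h import *;st()"; 
done | grep yang
```

```text
t55.4 p [ 0.6329 -0.136   0.1606] yang -69.5 tilt 0.04 F [-1.3 -3.3 -3. ] T [-0.97  0.56  0.06] g 0.245 q6 0.9
t55.6 p [ 0.6329 -0.1359  0.1606] yang -71.79 tilt 0.03 F [-1.4 -3.2 -2.2] T [-1.    0.61  0.02] g 0.247 q6 0.94
t55.8 p [ 0.6329 -0.1358  0.1606] yang -74.08 tilt 0.04 F [-1.  -3.3 -1.9] T [-1.    0.69  0.09] g 0.247 q6 0.98
t56.0 p [ 0.6329 -0.1358  0.1606] yang -76.36 tilt 0.04 F [-2.3 -3.8 -2. ] T [-1.01  0.69  0.14] g 0.246 q6 1.02
t56.2 p [ 0.6329 -0.1357  0.1606] yang -78.64 tilt 0.04 F [-2.6 -3.1 -2.3] T [-0.98  0.73  0.21] g 0.248 q6 1.05
t56.4 p [ 0.6329 -0.1357  0.1606] yang -80.94 tilt 0.04 F [-2.6 -3.2 -2.7] T [-0.94  0.81  0.32] g 0.247 q6 1.09
```

The torque stays near the 0.08 friction level while the nut follows, then climbs 0.09, 0.14, 0.21, 0.32 from jaw angle −74°, the same angle as last time. That's the hard stop. Pressing down while I backed off last time probably dragged the nut back 10°. This time I'll open the jaws at the stop, measure the head, re-grip without pressing and lift straight.

```bash
python3 -m jog '[[0,0,0,0,0.6],[0,0,0,0,0.6],[0,0,0,0,0.6],[0,0,0,0,0.6],[0,0,-0.03,0,0.6],[0,0,-0.04,0,0.6],[0,0,-0.02,0,0.6],[0,0,0,0,0.6]]'
python3 head.py .6337 -.1354 .193
```

```text
t: 57.2
eef_pos: [0.6356, -0.1363, 0.2547]
tcp_rot: [3.129, 0.245, 0.011]
contact_force: [-0.3, -0.3, -0.3]
gripper_width: 0.599
wrist ((632.4104614257812, -135.8332977294922), (22.29119110107422, 21.435104370117188), 9.607413291931152) 0.1926274834396778 843
top ((626.7171020507812, -138.35055541992188), (19.034452438354492, 14.37299919128418), 87.27127838134766) 0.1933220581596421 34
t57.3 p [ 0.6332 -0.1356  0.2505] yang -81.05 tilt 0.02 F [-0.3 -0.3 -0.5] T [-0.01  0.19  0.05] g 0.602 q6 1.1
```

```bash
python3 -m jog '[[0,0,0.02,-0.01,0.6],[0,0,0.04,0,0.6],[0,0,0.029,0,0.6],[0,0,0,0,0.1],[0,0,0,0,0.1],[0,0,0,0,0.1],[0,0,0,0,0.1],[0,0,0,0,0.1]]'
python3 -c "from h import *;st()"
python3 -m jog '[[0,0,0,0,0.1],[0,0,0,0,0.1],[0,0,-0.003,0,0.1],[0,0,-0.01,0,0.1],[0,0,-0.03,0,0.1],[0,0,-0.04,0,0.1],[0,0,-0.04,0,0.1],[0,0,0,0,0.1]]'
python3 -m jog '[[-0.03,0,0,0,0.1],[-0.03,0,0,0,0.1],[-0.025,0,0,0,0.1],[0,0,0.04,0,0.1],[0,0,0.04,0,0.1],[0,0,0.03,0,0.1],[0,0,0,0,0.1],[0,0,0,0,0.1]]'
python3 nut2.py;python3 -c "from h import *;st()"
```

```text
t: 58.1
eef_pos: [0.6342, -0.1358, 0.1633]
tcp_rot: [3.13, 0.261, 0.004]
contact_force: [0.1, 0.5, 2.5]
gripper_width: 0.248
t58.1 p [ 0.6342 -0.1358  0.1633] yang -80.48 tilt 0.16 F [0.1 0.5 2.5] T [0.24 0.12 0.04] g 0.248 q6 1.09
t: 58.9
eef_pos: [0.6363, -0.1369, 0.292]
tcp_rot: [3.126, 0.26, 0.016]
contact_force: [1.3, -0.4, -1.1]
gripper_width: 0.249
t: 59.7
eef_pos: [0.5488, -0.1497, 0.1746]
tcp_rot: [-3.13, -0.26, 0.003]
contact_force: [-0.6, -0.2, -1.5]
gripper_width: 0.248
eye [ 0.63238008 -0.13612832  0.33816616] 932 410.0 hist [ 16 501   5   0   0  18 162 227   3]
[(0, np.float64(264.9)), (4, np.float64(264.1)), (8, np.float64(252.3)), (12, np.float64(230.9)), (16, np.float64(200.3)), (20, np.float64(161.5)), (24, np.float64(118.2)), (28, np.float64(83.9)), (32, np.float64(71.8)), (36, np.float64(91.6)), (40, np.float64(131.1)), (44, np.float64(173.0)), (48, np.float64(208.0)), (52, np.float64(235.9)), (56, np.float64(255.2))]
t60.0 p [ 0.5503 -0.1502  0.1761] yang -80.48 tilt 0.15 F [ 0.6 -0.4 -1.7] T [0.03 0.1  0.01] g 0.248 q6 1.02
```

The nut now fits at 31.5°, and tight is 31.0°. The first stop reading gave 31.1°, so the nut is fully tight. The extension goes back to its stand.

```bash
python3 -m jog '[[0,0,-0.03,0,0.1],[0,0,-0.04,0,0.1],[0,0,0,0,0.1],[0,0,0,0,0.1]]'
python3 -c "from h import *;st(.4535,-.3108,.24,-80)"
```

```text
t: 60.4
eef_pos: [0.5502, -0.1501, 0.2462]
tcp_rot: [3.129, 0.26, 0.005]
contact_force: [-0.5, -0.6, -3.9]
gripper_width: 0.247
t60.4 p [ 0.5502 -0.1501  0.2462] yang -80.49 tilt 0.2 F [-0.5 -0.6 -3.9] T [-0.01  0.12 -0.02] g 0.247 q6 1.02
tool delta [-0.1219  0.1425  0.0061]
roll -0.0085
```

```bash
python3 -m jog '[[-0.0244,0.0285,0,0,0.1],[-0.0244,0.0285,0,0,0.1],[-0.0244,0.0285,0,0,0.1],[-0.0244,0.0285,0,0,0.1],[-0.0244,0.0285,0,0,0.1],[0,0,0,0,0.1],[0,0,0,0,0.1],[0,0,0,0,0.1]]'
python3 - <<'E'
from h import *
st(.4537,-.3108,.145,-80)
f=grab('side');W=cloud(f);z=np.nan_to_num(W[...,2]);d=np.hypot(W[...,0]-.4537,W[...,1]+.3108)
for a in(.09,.10,.11,.12,.15,.18,.2):
    P=W[(d<.025)&(abs(z-a-.005)<.005)]
    if len(P)>3:print(a,len(P),P[:,:2].mean(0).round(4))
E
```

```text
t: 61.2
eef_pos: [0.4525, -0.3093, 0.2438]
tcp_rot: [-3.129, -0.261, 0.001]
contact_force: [0.1, 0.8, -2.7]
gripper_width: 0.247
t61.2 p [ 0.4525 -0.3093  0.2438] yang -80.47 tilt 0.11 F [ 0.1  0.8 -2.7] T [-0.    0.15 -0.01] g 0.247 q6 0.68
tool delta [0.001  0.0018 0.0988]
roll -0.0083
0.1 5 [ 0.4443 -0.3167]
0.11 73 [ 0.4447 -0.3169]
0.12 82 [ 0.4446 -0.3175]
0.15 34 [ 0.4502 -0.3122]
0.18 36 [ 0.4495 -0.3119]
0.2 39 [ 0.4491 -0.3122]
```

```bash
python3 -m jog '[[0.001,0.0015,0.02,0,0.1],[0,0,0.03,0,0.1],[0,0,0.03,0,0.1],[0,0,0.01,0,0.1],[0,0,0,0,0.1],[0,0,0,0,0.1]]'
python3 -m jog '[[0,0,0.003,0,0.1],[0,0,0.002,0,0.1],[0,0,0,0,0.1]]'
python3 -m jog '[[0,0,0.002,0,0.1],[0,0,0,0,0.1]]'
python3 -c "from h import *;st(.4537,-.3108,.145,-80)"
```

```text
t: 61.85
eef_pos: [0.4547, -0.3118, 0.1556]
tcp_rot: [3.13, 0.262, 0.001]
contact_force: [-0.6, -0.2, -2.7]
gripper_width: 0.244
t: 62.15
eef_pos: [0.454, -0.312, 0.1502]
tcp_rot: [3.13, 0.26, 0.001]
contact_force: [-0.3, -0.4, -2.1]
gripper_width: 0.248
t: 62.35
eef_pos: [0.4537, -0.3118, 0.1477]
tcp_rot: [3.131, 0.26, -0.0]
contact_force: [-0.3, -0.2, -2.5]
gripper_width: 0.25
t62.4 p [ 0.4537 -0.3118  0.1477] yang -80.5 tilt 0.01 F [-0.3 -0.2 -2.5] T [-0.04  0.08  0.01] g 0.25 q6 0.68
tool delta [ 0.0002 -0.001   0.0027]
roll -0.0087
```

```bash
python3 -m jog '[[0,0,0.0015,0,0.1],[0,0,0,0,0.1]]'
python3 -m jog '[[0,0,0.001,0,0.1],[0,0,0,0,0.1]]'; python3 -m jog '[[0,0,0.001,0,0.1],[0,0,0,0,0.1]]'; python3 -m jog '[[0,0,0.001,0,0.1],[0,0,0,0,0.1]]'
```

```text
t: 62.55
eef_pos: [0.4537, -0.3118, 0.146]
tcp_rot: [-3.131, -0.26, 0.001]
contact_force: [0.7, -0.5, -1.4]
gripper_width: 0.247
t: 62.75
eef_pos: [0.4539, -0.3119, 0.1454]
tcp_rot: [3.131, 0.26, 0.0]
contact_force: [-0.0, 0.4, 0.2]
gripper_width: 0.247
t: 62.95
eef_pos: [0.4541, -0.312, 0.1453]
tcp_rot: [3.13, 0.26, 0.001]
contact_force: [-0.8, 2.4, 8.0]
gripper_width: 0.247
t: 63.15
eef_pos: [0.4543, -0.3121, 0.1452]
tcp_rot: [3.13, 0.26, 0.002]
contact_force: [-2.8, 2.8, 16.8]
gripper_width: 0.246
```

Seated on the stand's floor (z 0.1453, as predicted). Now I'll ease off, release, rise, retreat and check.

```bash
python3 -m jog '[[0,0,-0.002,0,0.1],[0,0,0,0,0.6],[0,0,0,0,0.6],[0,0,0,0,0.6],[0,0,0,0,0.6],[0,0,-0.03,0,0.6],[0,0,-0.04,0,0.6],[0,0,-0.03,0,0.6]]'
python3 -m jog '[[0,0,0,0,0.6],[0,0,0,0,0.6]]'
python3 head.py .4535 -.311 .175
python3 -m jog '[[0,-0.04,0,0,0.6],[0,-0.04,0,0,0.6],[0,-0.04,0,0,0.6],[0,-0.04,0,0,0.6],[0,-0.04,0,0,0.6],[0,-0.04,0,0,0.6],[0,-0.03,0,0,0.6],[0,0,0,0,0.6]]'
python3 look.py top9
python3 - <<'E'
from h import *
W=cloud(grab('top'));z=np.nan_to_num(W[...,2])
def rect(m):
    P=W[m];r=cv2.minAreaRect((P[:,:2]*1000).astype(np.float32));return np.round(r[0],1),np.round(r[1],1),P[:,2].mean().round(4)
print('head',rect((abs(z-.172)<.01)&(np.hypot(W[...,0]-.4535,W[...,1]+.311)<.04)))
E
```

```text
t: 63.95
eef_pos: [0.4541, -0.3121, 0.2469]
tcp_rot: [3.13, 0.26, 0.001]
contact_force: [0.4, 0.1, 0.6]
gripper_width: 0.598
t: 64.15
eef_pos: [0.454, -0.312, 0.2455]
tcp_rot: [3.13, 0.26, 0.001]
contact_force: [-0.1, 0.2, -1.1]
gripper_width: 0.598
wrist ((454.0960388183594, -312.35626220703125), (22.33654022216797, 21.978199005126953), 9.465803146362305) 0.17432538464857164 795
t64.2 p [ 0.453  -0.3111  0.2438] yang -80.49 tilt 0.14 F [ 0.3 -0.6 -0.6] T [ 0.01  0.2  -0.03] g 0.601 q6 0.68
t: 65.05
eef_pos: [0.4066, -0.0423, 0.2436]
tcp_rot: [-3.128, -0.266, 0.006]
contact_force: [-0.5, -0.2, -1.2]
gripper_width: 0.597
blob [307 200  36   9] [ 584.6 -138.3] [ 24.  105.7] 0.5 152 0.022
rib [633.5  87. ] [59.5 11.5] 0.9 87 0.0811
bottle [614.4 417.8] [58.5 57.5] 47.1 357 0.0834
beaker [ 646.2 -365.9] [66.8 68.4] 1.9 143 0.0886
dish [438.5 334.9] [91.5 90.1] 70.0 216 0.0207
t65.1 p [ 0.4077 -0.0441  0.2439] yang -80.31 tilt 0.17 F [ 0.2 -0.2  0.5] T [-0.    0.16 -0.  ] g 0.601 q6 1.13
head (array([ 454.7, -312.6]), array([21.8, 23.4]), np.float64(0.1751))
```

View pics/top9.png

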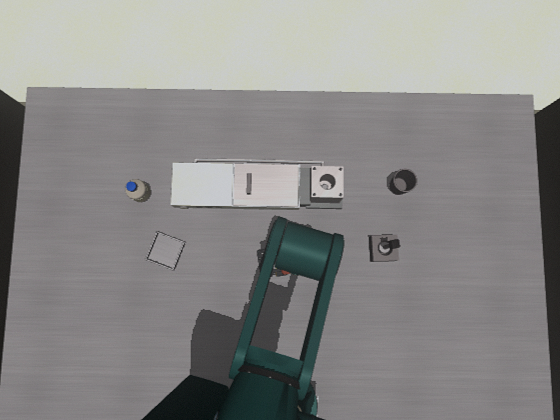

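The top view shows the cover shut (rib at (249,184), 180 mm from its open spot), the extension upright in its stand at (384,248), and the bottle, beaker and dish where they started. The work is finished, so I'm handing it in.

```bash
python3 -c "
from workcell import arm
print(arm.close_job())"
```

```text
the job is handed in; nothing more can be done
None
```

I did the whole job in the order asked, in about 65 s of robot time, and handed it in. No verdict was reported.

- **Cover and cartridges:** I slid the cover open to its stop, stood all three cartridges that were present in the bay, and slid the cover shut to its stop. The last top view puts its rib 180 mm from the open position.
- **Nut:** I turned it clockwise to its hard stop with the extension. At the stop the torque climbed steadily to 0.32 N m, well above the 0.08 N m of friction, at the same tool angle in both slow tests. With the extension off, the camera put the nut at 31.5°, against 31.0° for fully tight.
- **Extension:** It is back upright in its stand. Its head top is at 174–175 mm, where fully down is 175 mm.
- **Bottle, beaker and dish:** All measured within about 1–2 mm of their starting positions.

**Checks that disagreed:**
- **First turn:** The socket seems to have slipped past the nut's corners at the stop. It turned about 156°, more than the nut's travel plus the calculated play.
- **Second check:** Backing the socket off turned the nut back about 10°; a 41° reading showed it. I refitted the extension, tightened the nut to the stop again and lifted straight off.
- **Nut angle:** The camera reads the nut only to within 60°, and its starting angle (29.3°) looks almost the same as tight. That it is tight therefore rests mainly on the torque rise.
- **Play:** The nut stayed loose in the socket over a larger angle than I calculated, and I did not find out why.

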